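# Lay the sawn stone core in its cradle, cut face up, for the camera

### The arm

A 6-joint arm with a two-finger parallel gripper is mounted at the origin on the work surface. World frame = base frame: x ahead of the robot, y to its left, z up, the work surface at z = 0. Lengths are in m, angles in rad, forces in N, time in s.
With the tool pointing down it reaches from about 0.35 to 0.775 m from the base axis. Payload 7.3 kg.
Tool frame: the origin (TCP) lies on the centre line of the jaws, within the pads' length; the fingertips stand robot.nose_length ahead of it and the grasp point (between the pads) is the TCP (robot.nose_length is the distance from the TCP to the fingertips, in m); z points along the fingers, y is the direction in which the jaws open and shut (so a half turn about z gives the same grasp; the last joint's range is limited). The gripper opens to 92 mm and grips with 3 to 60 N. Pads are 19 mm wide; open, the fingers measure 130 mm over their backs; the gripper's body (75 mm by 190 mm) begins 47 mm behind the grasp point.
Start: joints at [1.172, 0.342, 1.524, -0, 1.275, -0.146], TCP at [0.131, 0.508, 0.224] pointing down, gripper open.
Joint ranges: [-2.53, 2.53], [-0.77, 2.02], [0.04, 2.7], [-1, 4.14], [0.28, 2.66], [-3.11, 3.11]. Speed limits (rad/s): [2.57, 2.57, 3.14, 3.14, 3.14, 3.14].

### API

Orientations are given as [roll, pitch, yaw] about the fixed x, y, z axes, in that order (R = Rz(yaw) Ry(pitch) Rx(roll)).
In Python, from cell import robot, read_camera gives the robot as it stands.
- The arm moves only by the shell command python3 -m crank 'ROWS' [FORCE]. ROWS is JSON, a list of rows, each a list of 7 numbers: the shift along the tool's x, y, z in cm, then the turn, a rotation vector about the tool's x, y, z in degrees, then the opening, from 0 (shut) to 1 (fully open). In form: [[tx, ty, tz, wx, wy, wz, jaw], ...]. A call has 1 to 5 rows; each row is the pose to reach, as a shift and turn from the pose commanded when the call began, along the tool's axes at that moment; what a row does not reach only later rows make up. A row lasts 1/8 s, in which the tool goes at most 62.5 mm and 10.7 degrees, less where a joint would pass 70% of its speed; a pose out of reach is approached as far as the arm can. A call with a gripper value outside its range is refused whole. The fingers move at their own pace and stop on an object; FORCE is the grip in N (left out, the last holds). Time passes only in rows, so rows that repeat a pose let the fingers close. It gives the time, the measured TCP pose, the force and the opening at its end, in the units of the state.
- robot.observe(): the state, without advancing time (a new reading comes with each control period).
- read_camera(name): name is "scene" or "top" or "wrist"; returns a dict with "frame" (384x512x3 uint8, red, green, blue), "intrinsics" (3x3 intrinsics, pixels), "distortion" ([k1, k2, p1, p2, k3] as OpenCV has them; the pictures are not rectified), "R" (3x3) and "t" (3): a world point X has camera coordinates R X + t. Camera axes: x right, y down, z forward; pixel columns grow to the right and rows downward; lengths in m; the calibration is good to about 2 mm. A picture is of the moment at which its call begins. There is no depth.
- robot.hand_in(): hands the job in, once; it reports no verdict.
The state is a dict: "time": time; "qpos": joint angles; "qvel": joint speeds; "joint_efforts": joint torques, N m; "tool_pos": TCP position; "tool_rot": TCP orientation; "contact_force": force on the tool from outside, world axes, zero at the start; "torque": the same for the moment, N m; "opening": finger opening in m.
Only numpy, scipy, OpenCV 4.12 (cv2) and the standard library are available. Lean on these libraries where they do the work, as an engineer would, in place of code of your own. Each camera call takes 0.05 s, during which the arm holds its last target.

### The job

Three stone cores stand in the divided box; one of them has a flat sawn along its whole length. Find that flat, take the core out and lay it in the two V-rests of the cradle, centred, with the sawn face straight up and level, ready to be photographed. Do not let it drop or fall over, and leave the other cores and everything else on the table where they are.

Things in the scene. Friction and masses are not known exactly. Their poses are not given: they have to be found in the camera images.
- sawn_core: The sawn stone core: a round bar 40 mm in diameter, 100 mm long, about 0.27 kg, with a flat 32 mm wide sawn along its whole length, 12 mm from the axis (32 mm across the flat). It starts upright in one of the box's cells, turned any way about its axis. Origin: on the axis, at the end it stands on; z runs along the axis to the other end; x points square out of the sawn flat.
- core_mid (a point): Middle of the sawn core: on its axis, 50 mm from each end. Fingers with 22 mm wide pads closed on the core read 32 mm only when square to the flat, about 34.5 mm when 0.3 rad off either way, 1.3 mm more for the next 0.1 rad, and 40 mm on the round.
- core_box: Fixed open plywood box, 324 x 112 mm, 105 mm high, with three cells in a row along its x, each 100 x 100 mm inside, walls and dividers 6 mm thick, all 105 mm high; floor 5 mm thick. Origin: centre of its underside, z up. Cell centres at x = -106, 0 and +106 mm. A core 100 mm long stands with its top level with the rim.
- cradle: Fixed specimen cradle: a base plate 150 x 90 mm whose top is 14 mm above the table, with two upright black V-rests across it. Each rest is 10 mm thick along x, 64 mm wide along y and 49 mm high, its inner face 30 mm from the cradle's centre, so the space between the rests is 60 mm long and clear down to the plate. The V's are square (45 degree faces) and run along x. Origin: centre of its underside; x along the V's, z up.
- cradle_seat (a point): The point where the middle of a 40 mm core lies when it is seated and centred in the rests: 55 mm above the table, midway between the rests. Axes as the cradle's.
- round_core: A plain round stone core, 40 mm in diameter and 100 mm long, standing in another cell. Leave it. Origin: centre of its lower end.
- thick_core: A plain round stone core, 48 mm in diameter and 92 mm long, standing in another cell. Leave it. Origin: centre of its lower end.
- photo_scale: Loose flat photographic scale bar beside the cradle, 120 x 22 mm, 4 mm high. Origin: centre of its underside; x along it.
- soft_brush: Loose flat brush lying on the other side of the cradle, 155 mm long along its x (from -85 to +69 mm), 26 mm wide, 12 mm high. Origin: on the table near its middle.
- caliper: Loose caliper lying flat, 165 mm long along its x (from -75 to +85 mm), jaws reaching 45 mm to its -y side at the -x end, 12 mm high. Origin: on the table on the line of its beam.
- tape_roll: Loose roll of masking tape lying flat, 92 mm in diameter, 25 mm high. Origin: centre of its underside.
- vial: Loose small sample vial standing upright, 34 mm in diameter, 62 mm high. Origin: centre of its underside.
Not all that is in view belongs to the job. There is more than one size of the cradle; the job needs the smaller. Leave any red look-alike of the sawn_core alone.

How it is judged:
On the way:
1. the sawn core is out of the box, held clear above its rim (z of sawn_core in the frame of core_box above 0.105 m and contact force between the fingers and sawn_core above 1 N), for 0.1 s.
At the end, for the whole second after the job is handed in: The sawn core rests released and still in both V-rests: sawn face up and level within 5 degrees, axis along the V's within 0.06 rad, its middle within 10 mm of the seat point seen from above and 3 mm in height; all other things stand where they were (angle between sawn_core's own x axis and vertical below 0.09 rad and angle between the z axis of sawn_core and the x axis of cradle, either way round below 0.06 rad and horizontal distance between core_mid and cradle_seat below 0.01 m and z of core_mid in the frame of cradle_seat between -0.003 and 0.003 m and contact force between sawn_core and cradle above 1 N and contact force between the fingers and sawn_core below 0.1 N and linear speed of sawn_core below 0.01 m/s and angular speed of sawn_core below 0.1 rad/s); the robot touches nothing.
It fails at once if the sawn core is dropped (more than about a centimetre) or knocked over (linear speed of sawn_core above 0.45 m/s and contact force between the fingers and sawn_core below 0.1 N).
It fails at once if another core is moved by more than 15 mm or tipped (distance of any of round_core, thick_core from where it was at the start of the episode above 0.015 m or angle between any of round_core, thick_core's own z axis and vertical above 0.4 rad).
It fails at once if another thing on the table is moved by more than 20 mm, or the vial tipped (distance of any of photo_scale, soft_brush, caliper, tape_roll, vial from where it was at the start of the episode above 0.02 m or angle between vial's own z axis and vertical above 0.4 rad).
It also fails if it takes over 58 s, if anything falls off the work surface, if the arm or the gripper's body presses on something with over 40 N, if the wrist force passes 120 N, or if a joint passes its speed limit or range.

## Working session

There is one attempt and no reset: what is moved stays moved. The work goes in short steps, Python scripts to look and compute and a shell command to move; the robot and the scene stay as the last step left them, time stands still between calls to the robot, and variables do not carry over. Pictures are saved under pics/ and viewed, and the job is handed in when it is done.

```bash
ls; mkdir -p pics
python3 - <<'E'
from cell import robot, read_camera
import cv2, numpy as np
print(robot.observe()); print(robot.nose_length)
for n in ["scene","top","wrist"]:
    c=read_camera(n); cv2.imwrite(f"pics/{n}0.png",c["frame"][:,:,::-1])
    print(n,c["intrinsics"].tolist(),c["distortion"],c["R"].round(4).tolist(),c["t"])
E
```

```text
pics
{'time': 0.0, 'qpos': array([ 1.17202826e+00,  3.42710178e-01,  1.52502898e+00,  2.88947088e-05,
        1.27535432e+00, -1.45971051e-01]), 'qvel': array([ 0.00051296,  0.00013699,  0.00038123, -0.00155986,  0.00046516,
       -0.00010824]), 'joint_efforts': array([ 1.33465786e-03, -4.31230474e+01, -2.44220960e+01,  7.18296412e-02,
        5.59654017e-02, -1.43762286e-04]), 'tool_pos': array([0.13110677, 0.5079512 , 0.22354728]), 'tool_rot': array([-3.14011181e+00, -2.45635734e-04,  2.88878702e+00]), 'contact_force': array([-0.98187276, -0.35217686,  0.79905394]), 'torque': array([ 0.05400923, -0.00292113, -0.02296371]), 'opening': 0.09184468016249936}
0.019
scene [[491.9244588539726, 0.0, 260.4734933237157], [0.0, 491.9244588539726, 192.40772172610127], [0.0, 0.0, 1.0]] [0.07318262 0.         0.         0.         0.        ] [[-0.8097, 0.5867, -0.0114], [0.4687, 0.6349, -0.6142], [-0.3532, -0.5027, -0.789]] [ 0.40660607 -0.1849538   1.60615796]
top [[388.7751074240742, 0.0, 252.15436214771785], [0.0, 388.7751074240742, 191.8244651134694], [0.0, 0.0, 1.0]] [-0.09593224  0.          0.          0.          0.        ] [[-0.1478, -0.989, 0.0009], [-0.9663, 0.1442, -0.2132], [0.2107, -0.0324, -0.977]] [0.05493592 0.53139248 1.07863557]
wrist [[273.5911583517291, 0.0, 258.1794080617279], [0.0, 273.5911583517291, 190.60354687781077], [0.0, 0.0, 1.0]] [-0.04779164  0.          0.          0.          0.        ] [[0.2502, 0.9682, -0.0003], [0.9201, -0.2376, 0.3114], [0.3014, -0.0782, -0.9503]] [-0.52549102 -0.03892576  0.3917745 ]
```

View pics/scene0.png

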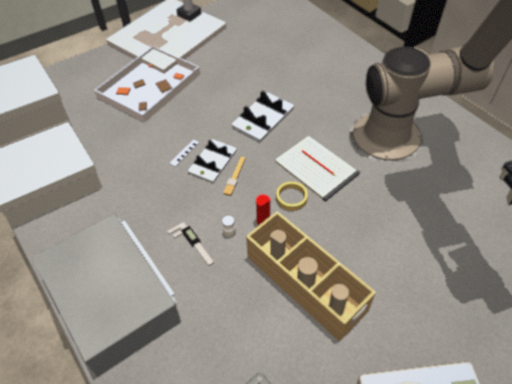

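View pics/top0.png

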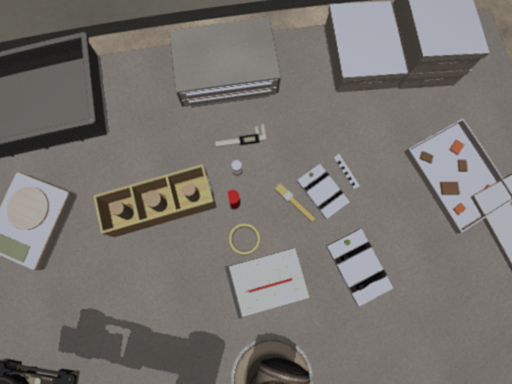

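View pics/wrist0.png

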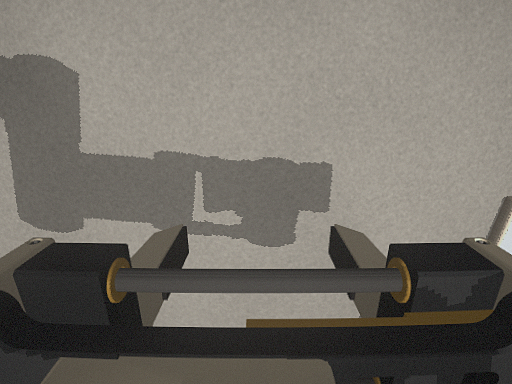

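The scene shows the box with three cores at scene (279,240), (308,270), (340,297) and top (191,192), (155,200), (122,210). A red look-alike stands at top (234,198). There are two cradles, at top (324,190) and (360,266). Next I'll crop the box and cradles and measure them.

```bash
cat > h.py <<'E'
import cv2, numpy as np
from scipy.spatial.transform import Rotation as Ro
def ray(c,p,z):
    u=cv2.undistortPoints(np.array(p,float).reshape(-1,1,2),c["intrinsics"],c["distortion"]).reshape(-1,2)
    d=np.c_[u,np.ones(len(u))]@c["R"]; o=-c["R"].T@c["t"]
    s=(z-o[2])/d[:,2]; return o+d*s[:,None]
def proj(c,X):
    r=cv2.Rodrigues(c["R"])[0]
    return cv2.projectPoints(np.array(X,float).reshape(-1,1,3),r,c["t"],c["intrinsics"],c["distortion"])[0].reshape(-1,2)
def crop(c,x0,y0,x1,y1,s,name):
    im=c["frame"][y0:y1,x0:x1,::-1]; im=cv2.resize(im,None,fx=s,fy=s,interpolation=cv2.INTER_CUBIC); cv2.imwrite(name,im)
E
python3 - <<'E'
from cell import robot, read_camera
from h import *
c=read_camera("top")
crop(c,90,155,260,245,4.5,"pics/boxtop.png"); crop(c,270,140,420,310,3.5,"pics/cradtop.png")
c=read_camera("scene"); crop(c,230,185,380,335,4,"pics/boxscene.png")
E
```

```text
(no output)
```

View pics/boxtop.png

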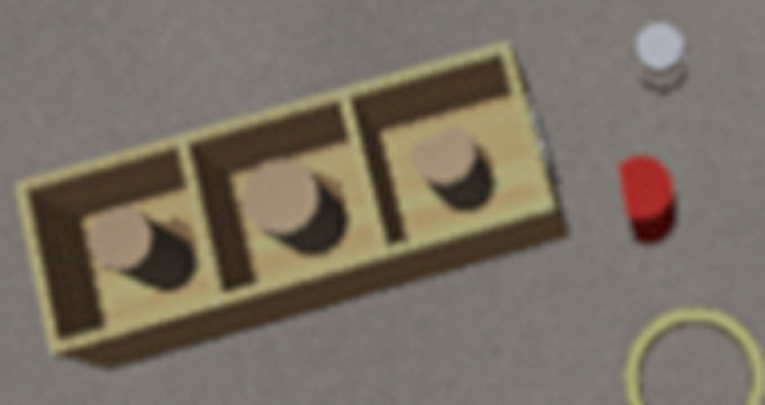

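View pics/cradtop.png

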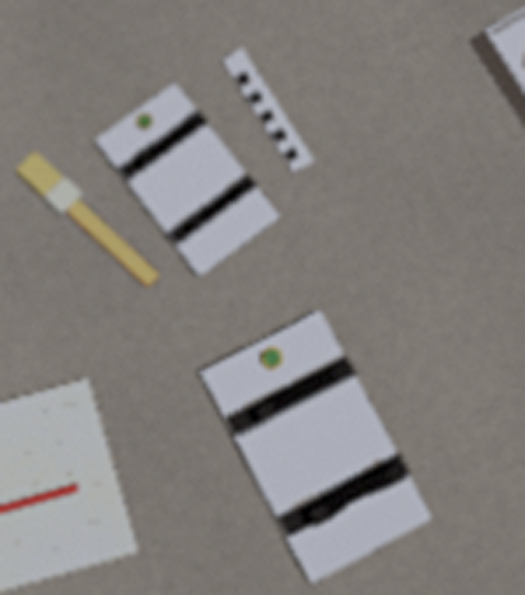

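View pics/boxscene.png

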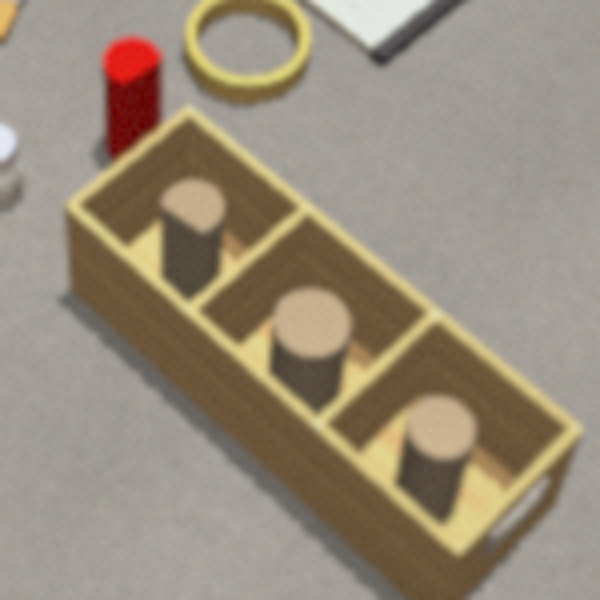

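Candidates for the sawn core, in top-view pixels:
- **(189,190):** core with a chord cut off at its top end.
- **(153,199):** thick core.
- **(117,208):** round core.
- **(234,198):** red look-alike with a cut, to be left alone.

I choose (189,190). The scene crop shows the straight edge on its lower left, at scene (275,240). The cradle will be the smaller one, at top (324,190). Next I'll measure both.

Run:
```python
from cell import robot, read_camera
from h import *
T=read_camera("top"); S=read_camera("scene")
f=lambda x,y,ox,oy,s:(ox+(x+.5)/s-.5,oy+(y+.5)/s-.5)
# plates from top crop
for nm,P in [("small",[(177,85),(279,215),(202,275),(96,139)]),("big",[(320,310),(431,518),(312,583),(198,371)])]:
    X=ray(T,[f(x,y,270,140,3.5) for x,y in P],0.014); print(nm,X.round(4).tolist(),np.linalg.norm(np.diff(np.r_[X,X[:1]],axis=0),axis=1).round(3),X.mean(0).round(4))
    d=(X[1]-X[0]+X[2]-X[3]);print("yaw",np.arctan2(d[1],d[0]))
# box rim outer
P=[(510,42),(556,210),(53,354),(17,184)]
X=ray(T,[f(x,y,90,155,4.5) for x,y in P],0.105);print("boxT",X.round(4).tolist(),np.linalg.norm(np.diff(np.r_[X,X[:1]],axis=0),axis=1).round(3),X.mean(0).round(4))
P=[(188,107),(582,430),(459,557),(69,205)]
X=ray(S,[f(x,y,230,185,4) for x,y in P],0.105);print("boxS",X.round(4).tolist(),np.linalg.norm(np.diff(np.r_[X,X[:1]],axis=0),axis=1).round(3),X.mean(0).round(4))
# core tops
for c,pts in [(T,[(191,192),(155,200),(122,210)]),(S,[(278,237),(307,265),(339,291)])]:
    hsv=cv2.cvtColor(c["frame"],cv2.COLOR_RGB2HSV)
    lab=cv2.cvtColor(c["frame"],cv2.COLOR_RGB2LAB)
    for i,p in enumerate(pts):
        print(p,c["frame"][p[1],p[0]],hsv[p[1],p[0]],lab[p[1],p[0]])
```

```text
small [[0.5993, -0.247, 0.014], [0.4709, -0.3135, 0.014], [0.4294, -0.237, 0.014], [0.5613, -0.1674, 0.014]] [0.145 0.087 0.149 0.088] [ 0.5153 -0.2413  0.014 ]
yaw -2.6596823970736496
big [[0.3842, -0.3323, 0.014], [0.1974, -0.3913, 0.014], [0.162, -0.281, 0.014], [0.3492, -0.2185, 0.014]] [0.196 0.116 0.197 0.119] [ 0.2732 -0.3058  0.014 ]
yaw -2.8277126259201286
boxT [[0.6244, 0.1039, 0.105], [0.5128, 0.0887, 0.105], [0.4687, 0.4086, 0.105], [0.5793, 0.4243, 0.105]] [0.113 0.323 0.112 0.324] [0.5463 0.2564 0.105 ]
boxS [[0.5146, 0.0917, 0.105], [0.4696, 0.4111, 0.105], [0.5791, 0.4269, 0.105], [0.6215, 0.1079, 0.105]] [0.323 0.111 0.322 0.108] [0.5462 0.2594 0.105 ]
(191, 192) [166 147 123] [ 17  66 166] [158 131 143]
(155, 200) [162 143 119] [ 17  68 162] [154 131 143]
(122, 210) [140 122 103] [ 15  67 140] [134 132 141]
(278, 237) [196 171 137] [ 17  77 196] [182 132 149]
(307, 265) [200 176 144] [ 17  71 200] [187 132 148]
(339, 291) [203 178 146] [ 17  72 203] [189 132 148]
```

```bash
python3 - <<'E'
from cell import robot, read_camera
from h import *
T=read_camera("top"); S=read_camera("scene")
for nm,c,pts in [("T",T,[(189,190),(153,199),(117,208)]),("S",S,[(278,237),(307,265),(339,291)])]:
  for p in pts:
    s=8;x0,y0=p[0]-20,p[1]-20
    im=cv2.resize(c["frame"][y0:y0+40,x0:x0+40],None,fx=s,fy=s,interpolation=cv2.INTER_CUBIC)
    g=cv2.GaussianBlur(im,(0,0),3).astype(float)
    v=g[20*s,20*s]; m=(np.abs(g-v).max(2)<22).astype(np.uint8)
    m=cv2.morphologyEx(m,cv2.MORPH_OPEN,np.ones((25,25)))
    n,l,st,ce=cv2.connectedComponentsWithStats(m); k=l[20*s,20*s]
    m=(l==k).astype(np.uint8)
    ct=max(cv2.findContours(m,cv2.RETR_EXTERNAL,cv2.CHAIN_APPROX_NONE)[0],key=len).reshape(-1,2)
    X=ray(c,[(x0+(x+.5)/s-.5,y0+(y+.5)/s-.5) for x,y in ct],0.105)[:,:2]
    (cx,cy),r=cv2.minEnclosingCircle((X*1000).astype(np.float32))
    M=cv2.moments((X*1e3).astype(np.float32).reshape(-1,1,2)); cen=np.array([M['m10']/M['m00'],M['m01']/M['m00']])
    d=cen-[cx,cy]
    print(nm,p,"circ",round(cx,1),round(cy,1),round(r,1),"area",round(M['m00']),"centroid off",d.round(1),"flat dir",round(float(np.arctan2(-d[1],-d[0])),2))
    out=im.copy(); cv2.drawContours(out,[ct.reshape(-1,1,2)],-1,(255,0,0),1); cv2.imwrite(f"pics/c{nm}{p[0]}.png",out[:,:,::-1])
E
python3 -c "
import cv2,numpy as np
cv2.imwrite('pics/mos.png',np.hstack([cv2.imread('pics/cT189.png'),cv2.imread('pics/cS278.png')]))"
```

```text
T (189, 190) circ 561.6 142.2 48.9 area 3346 centroid off [ 1.5 -0.1] flat dir 3.11
T (153, 199) circ 546.7 242.7 43.9 area 2578 centroid off [2.6 4.7] flat dir -2.07
T (117, 208) circ 531.7 361.0 26.2 area 1263 centroid off [2.5 1.8] flat dir -2.53
S (278, 237) circ 558.3 154.4 18.1 area 814 centroid off [-2.4 -0.4] flat dir 0.15
S (307, 265) circ 551.1 263.8 22.0 area 1454 centroid off [-0.   0.1] flat dir -1.24
S (339, 291) circ 535.7 360.3 20.2 area 1047 centroid off [-0.9  0.7] flat dir -0.68
```

View pics/mos.png

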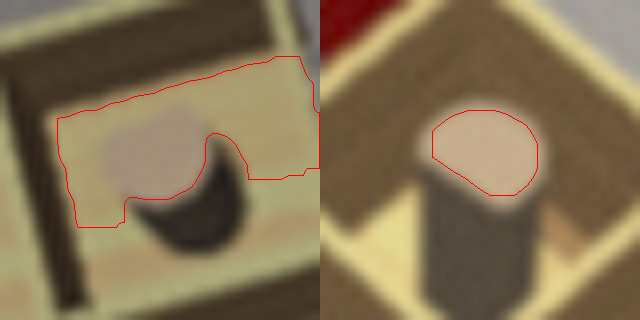

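Run:
```python
from cell import robot, read_camera
from h import *
o=robot.observe(); W=read_camera("wrist"); Rt=Ro.from_euler("xyz",o["tool_rot"]).as_matrix()
C=-W["R"].T@W["t"]; print("cam in tool",(Rt.T@(C-o["tool_pos"])).round(4)); print("cam z axis in tool",(Rt.T@W["R"][2]).round(3),"x",(Rt.T@W["R"][0]).round(3))
T=read_camera("top")
f=[(180,270),(150,270),(200,250),(229,232),(234,198),(244,239),(232,265),(237,168),(295,202),(345,171)]
for p,x in zip(f,ray(T,f,0.0)): print(p,x[:2].round(3))
# desired delta to look pose
tgt=np.array([.556,.154,.26]);print((Rt.T@(tgt-o["tool_pos"])*100).round(2))
```

```text
cam in tool [ 0.0849  0.0008 -0.1606]
cam z axis in tool [-0.312  0.001  0.95 ] x [-0.     1.    -0.001]
(180, 270) [0.343 0.22 ]
(150, 270) [0.356 0.309]
(200, 250) [0.393 0.154]
(229, 232) [0.434 0.061]
(234, 198) [0.535 0.032]
(244, 239) [0.406 0.019]
(232, 265) [0.335 0.066]
(237, 168) [0.628 0.009]
(295, 202) [ 0.495 -0.151]
(345, 171) [ 0.569 -0.323]
[-49.99 -23.68  -3.58]
```

```bash
python3 -m crank '[[-5.2,-2.8,-0.5,0,0,8,0.54],[-10.4,-5.6,-1,0,0,16,0.54],[-15.6,-8.4,-1.5,0,0,24,0.54],[-20.8,-11.2,-2,0,0,32,0.54],[-26,-14,-2.6,0,0,40,0.54]]' 25
python3 - <<'E'
from cell import robot
from h import *
o=robot.observe();Rt=Ro.from_euler("xyz",o["tool_rot"]).as_matrix()
print(o["qpos"].round(3),(Rt.T@(np.array([.563,.105,.25])-o["tool_pos"])*100).round(2), np.degrees(o["tool_rot"][2]-1.72))
E
```

```text
time: 1.18
tool_pos: [0.3492, 0.3063, 0.2506]
tool_rot: [3.141, -0.0, 2.186]
contact_force: [0.8, 1.0, 0.5]
opening: 0.0506
[ 0.555  0.209  1.635  0.     1.298 -0.061] [-28.78   5.84   0.06] 26.709540029737898
```

```bash
python3 -m crank '[[-5.8,1.2,0,0,0,7,0.54],[-11.6,2.4,0,0,0,14,0.54],[-17.4,3.6,0,0,0,20,0.54],[-23.2,4.8,0,0,0,27,0.54],[-28.8,5.8,0,0,0,27,0.54]]'
python3 -m crank '[[0,0,0,0,0,0,0.54]]'
python3 - <<'E'
from cell import robot,read_camera
from h import *
o=robot.observe();print(o["qpos"].round(3))
W=read_camera("wrist"); cv2.imwrite("pics/w1.png",cv2.resize(W["frame"][:,:,::-1],None,fx=1.5,fy=1.5))
E
```

```text
time: 1.8
tool_pos: [0.5639, 0.1055, 0.2503]
tool_rot: [3.141, -0.0, 1.718]
contact_force: [0.7, 0.0, 0.3]
opening: 0.0497
time: 1.92
tool_pos: [0.5645, 0.1039, 0.2493]
tool_rot: [-3.141, 0.001, 1.715]
contact_force: [-0.2, 1.3, -0.9]
opening: 0.0493
[ 4.900e-02  4.160e-01  1.341e+00 -1.000e-03  1.385e+00 -9.500e-02]
```

View pics/w1.png

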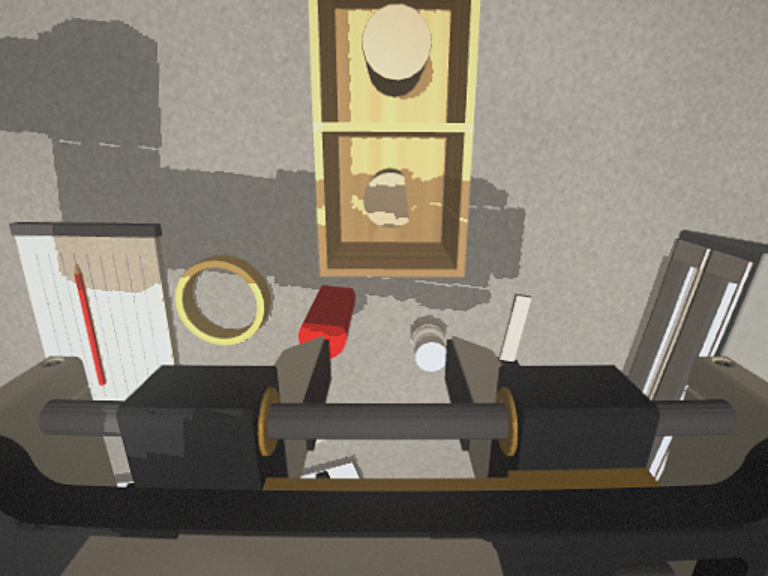

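The wrist view shows the sawn core at (258,132) in native pixels, with its straight edge on the right (tool +y, about world +x). The red look-alike lies outside the box at (218,212).

Run:
```python
from cell import robot,read_camera
from h import *
W=read_camera("wrist"); np.save("pics/w.npy",W["frame"])
crop(W,228,100,293,165,9,"pics/w1c.png")
print(W["R"].tolist(),W["t"].tolist())
```

```text
[[0.9894027768777806, 0.1451966662572227, -0.0002705814633150541], [0.13812538759815993, -0.9406397360446986, 0.3100294571079021], [0.04476072393737269, -0.30678137994596594, -0.9507269126889454]] [-0.5727336137016148, -0.024173673450406635, 0.4236216450399986]
```

View pics/w1c.png

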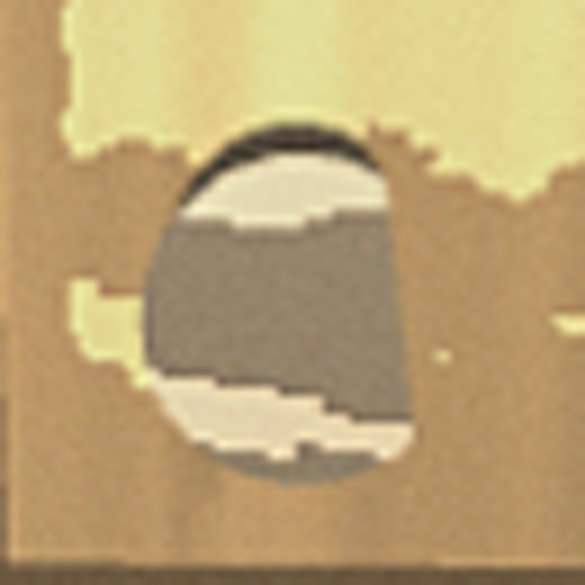

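Run:
```python
from cell import robot,read_camera
from h import *
from scipy.optimize import least_squares
W=read_camera("wrist")
g=lambda P:ray(W,[(228+(x+.5)/9-.5,100+(y+.5)/9-.5) for x,y in P],0.105)[:,:2]
fl=g([(388,190),(396,265),(405,345),(413,422)]); ci=g([(143,310),(300,484),(290,152),(190,437),(178,222),(235,165),(240,468),(155,375),(153,270),(350,160),(370,473)])
r=least_squares(lambda p:np.hypot(*(ci-p[:2]).T)-p[2],[.556,.154,.02]);print("centre r",r.x.round(4),"res mm",(r.fun*1e3).round(1))
d=fl[-1]-fl[0];L=np.linalg.norm(d);n=np.array([-d[1],d[0]])/L
if n@(fl.mean(0)-r.x[:2])<0:n=-n
print("chord",L.round(4),"dist",((fl-r.x[:2])@n).round(4),"n ang",np.arctan2(n[1],n[0]).round(4))
# cell rims via wrist, z=.105, native px (from 1.5x view): inside corners of the cell
P=[(v[0]/1.5,v[1]/1.5) for v in [(325,131),(470,131),(465,270),(321,270)]]
print(ray(W,P,.105).round(4).tolist())
o=robot.observe();Rt=Ro.from_euler("xyz",o["tool_rot"]).as_matrix()
t=np.r_[r.x[:2]-.004*n,.082];print("tcp target",t.round(4),"delta tool cm",(Rt.T@(t-o["tool_pos"])*100).round(2),"tool y ang",o["tool_rot"][2]-np.pi/2)
```

```text
centre r [0.5592 0.1572 0.0202] res mm [ 0.2 -0.   0.1  0.3 -0.3  0.5 -0.2 -0.1 -0.2 -0.3  0.1]
chord 0.0283 dist [0.0114 0.0114 0.0114 0.0114] n ang 0.2706
[[0.5046, 0.1997, 0.105], [0.6053, 0.2148, 0.105], [0.6223, 0.1147, 0.105], [0.512, 0.0983, 0.105]]
tcp target [0.5554 0.1561 0.082 ] delta tool cm [ 4.88  0.09 16.81] tool y ang 0.14886446673287668
```

```bash
python3 -m crank '[[2.5,0,3,0,0,-3.5,0.45],[4.9,0.1,6,0,0,-7,0.45],[4.9,0.15,9,0,0,-7,0.45],[4.9,0.15,11.4,0,0,-7,0.45],[4.9,0.15,11.4,0,0,-7,0.45]]'
python3 -m crank '[[0,0,0,0,0,0,0.45]]'
python3 - <<'E'
from cell import robot,read_camera
from h import *
o=robot.observe();Rt=Ro.from_euler("xyz",o["tool_rot"]).as_matrix()
t=np.array([.5554,.1561,.082]);print("delta",(Rt.T@(t-o["tool_pos"])*100).round(2),"yaw err deg",np.degrees(o["tool_rot"][2]-np.pi/2-.2706))
W=read_camera("wrist"); cv2.imwrite("pics/w2.png",cv2.resize(W["frame"][:,:,::-1],None,fx=1.5,fy=1.5))
E
```

```text
time: 2.7
tool_pos: [0.5547, 0.1569, 0.1351]
tool_rot: [-3.138, -0.001, 1.844]
contact_force: [-0.2, -0.1, -0.3]
opening: 0.0413
time: 2.82
tool_pos: [0.5569, 0.1565, 0.1376]
tool_rot: [3.14, 0.0, 1.843]
contact_force: [-0.1, 0.6, 0.2]
opening: 0.0413
delta [-0.   -0.17  5.56] yaw err deg 0.0792428384561175
```

View pics/w2.png

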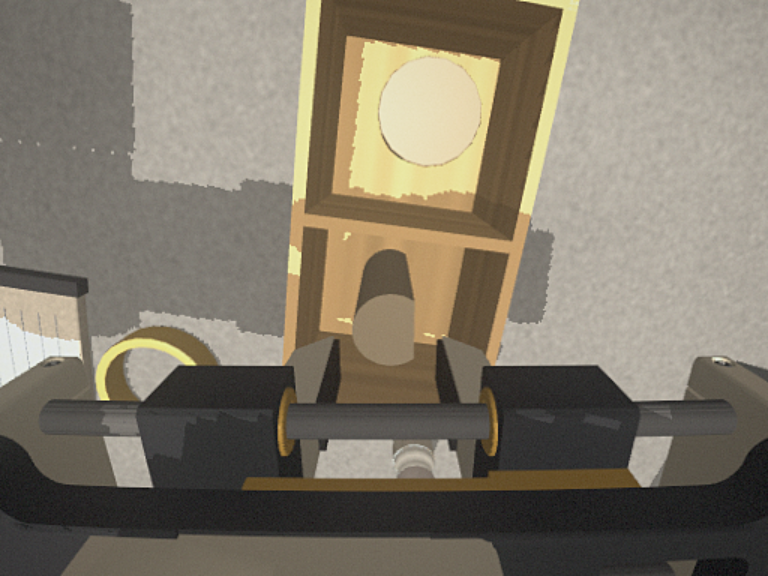

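The core top at (382,330) sits between the fingers, with its flat on the right (+y) side. I'll descend in small steps and watch the force.

```bash
python3 -m crank '[[0,-0.1,1,0,0,0,0.45],[0,-0.1,2,0,0,0,0.45],[0,-0.1,2.8,0,0,0,0.45]]'
python3 -m crank '[[0,0,0.8,0,0,0,0.45],[0,0,1.6,0,0,0,0.45],[0,0,2.6,0,0,0,0.45],[0,0,2.6,0,0,0,0.45]]'
```

```text
time: 3.25
tool_pos: [0.5555, 0.1553, 0.1074]
tool_rot: [-3.141, -0.0, 1.841]
contact_force: [0.3, 0.1, -1.0]
opening: 0.0415
time: 3.75
tool_pos: [0.5552, 0.1554, 0.0812]
tool_rot: [-3.14, -0.0, 1.842]
contact_force: [0.4, 0.7, -0.2]
opening: 0.0411
```

```bash
python3 -m crank '[[0,0,0,0,0,0,0.25],[0,0,0,0,0,0,0.25],[0,0,0,0,0,0,0.25],[0,0,0,0,0,0,0.25]]' 15
python3 -m crank '[[0,0,0,0,0,0,0.2],[0,0,0,0,0,0,0.2]]' 30
```

```text
time: 4.25
tool_pos: [0.5559, 0.1555, 0.0825]
tool_rot: [3.141, -0.0, 1.842]
contact_force: [0.3, -0.5, 0.4]
opening: 0.0317
time: 4.5
tool_pos: [0.556, 0.1555, 0.0825]
tool_rot: [3.141, -0.0, 1.842]
contact_force: [0.9, -0.1, 1.9]
opening: 0.0314
```

The opening is 31.5 mm, which means the jaws are square on the flat. Lifting now.

```bash
python3 -m crank '[[0,0,-1.5,0,0,0,0.2],[0,0,-4.5,0,0,0,0.2],[0,0,-8,0,0,0,0.2],[0,0,-12,0,0,0,0.2],[0,0,-15,0,0,0,0.2]]' 35
cat > st.py <<'E'
from cell import robot
from h import *
import json,sys
o=robot.observe();Rt=Ro.from_euler("xyz",o["tool_rot"]).as_matrix()
open("log.jsonl","a").write(json.dumps([o["qpos"].tolist(),o["tool_pos"].tolist(),o["tool_rot"].tolist()])+"\n")
print("t",round(o["time"],2),"q",o["qpos"].round(3).tolist(),"pos",o["tool_pos"].round(4).tolist(),"open",round(o["opening"],4),"F",o["contact_force"].round(1).tolist())
print("tool axes\n",Rt.round(3))
if len(sys.argv)>3: print("delta cm",(Rt.T@(np.array(sys.argv[1:4],float)-o["tool_pos"])*100).round(2))
E
python3 st.py .35 .27 .22
```

```text
time: 5.12
tool_pos: [0.5557, 0.1555, 0.2346]
tool_rot: [3.14, 0.0, 1.842]
contact_force: [-0.2, 0.2, -3.4]
opening: 0.0315
t 5.12 q [0.14, 0.43, 1.359, 0.0, 1.351, -0.131] pos [0.5557, 0.1555, 0.2346] open 0.0315 F [-0.2, 0.2, -3.4]
tool axes
 [[-0.268  0.964  0.001]
 [ 0.964  0.268  0.   ]
 [-0.     0.001 -1.   ]]
delta cm [ 16.54 -16.76   1.44]
```

```bash
python3 -m crank '[[3.3,-3.4,0,0,0,9,0.2],[6.6,-6.7,0,0,0,18,0.2],[10,-10,0,0,0,27,0.2],[13.3,-13.4,0,0,0,36,0.2],[16.5,-16.7,0,0,0,45,0.2]]'
python3 -m crank '[[0,0,0,0,0,9,0.2],[0,0,0,0,0,18,0.2],[0,0,0,0,0,23,0.2],[0,0,0,0,0,23,0.2]]'
python3 st.py .35 .27 .08
```

```text
time: 5.75
tool_pos: [0.349, 0.2702, 0.2328]
tool_rot: [-3.142, -0.0, 1.051]
contact_force: [0.5, 1.4, -3.2]
opening: 0.0314
time: 6.25
tool_pos: [0.3505, 0.2697, 0.2327]
tool_rot: [-3.142, -0.0, 0.656]
contact_force: [-0.1, 0.2, -2.2]
opening: 0.0313
t 6.25 q [0.482, 0.182, 1.72, 0.0, 1.239, 1.397] pos [0.3505, 0.2697, 0.2327] open 0.0313 F [-0.1, 0.2, -2.2]
tool axes
 [[ 0.793  0.61   0.   ]
 [ 0.61  -0.793  0.   ]
 [ 0.    -0.    -1.   ]]
delta cm [-0.02 -0.06 15.27]
```

```bash
python3 -m crank '[[0,0,0,10,0,0,0.2],[0,0,0,20,0,0,0.2],[0,0,0,20,0,0,0.2]]'; python3 st.py
python3 -m crank '[[0,0,0,0,10,0,0.2],[0,0,0,0,15,0,0.2],[0,0,0,0,15,0,0.2]]'; python3 st.py
```

```text
time: 6.62
tool_pos: [0.3521, 0.2679, 0.2317]
tool_rot: [-2.793, 0.001, 0.652]
contact_force: [1.0, 0.6, -3.0]
opening: 0.0314
t 6.62 q [0.24, 0.227, 1.721, 0.326, 1.351, 1.062] pos [0.3521, 0.2679, 0.2317] open 0.0314 F [1.0, 0.6, -3.0]
tool axes
 [[ 0.795  0.57  -0.208]
 [ 0.607 -0.747  0.271]
 [-0.001 -0.342 -0.94 ]]
time: 7.0
tool_pos: [0.3492, 0.2696, 0.2325]
tool_rot: [-2.783, -0.245, 0.565]
contact_force: [0.7, -0.2, -2.8]
opening: 0.0315
t 7.0 q [0.166, 0.083, 1.928, 0.48, 1.101, 0.913] pos [0.3492, 0.2696, 0.2325] open 0.0315 F [0.7, -0.2, -2.8]
tool axes
 [[ 0.819  0.574  0.004]
 [ 0.52  -0.745  0.418]
 [ 0.243 -0.34  -0.909]]
```

```bash
cat > fk.py <<'E'
from h import *
import json
from scipy.optimize import least_squares
D=[([1.17203,.34271,1.52503,0,1.27535,-.14597],[.13111,.50795,.22355],[-3.1401,-.0002,2.88879]),
([.049,.416,1.341,-.001,1.385,-.095],[.5645,.1039,.2493],[-3.141,.001,1.715])]+[tuple(json.loads(l)) for l in open("log.jsonl")]
def Rz(a):return Ro.from_euler("z",a).as_matrix()
def Ry(a):return Ro.from_euler("y",a).as_matrix()
def fk(q,p):
    h,L1,L2,L3,a1,a2,d1,d2,e1,sgn=list(p)[:9]+[1]
    R=Rz(q[0]);x=np.array([0,0,h])+R@[a1,d1,0]
    R=R@Ry(q[1]);x=x+R@[0,0,L1]
    R=R@Ry(q[2]);x=x+R@[a2,0,L2]
    R=R@Rz(q[3]);R=R@Ry(q[4]);x=x+R@[e1,d2,L3]
    return x,R@Rz(q[5]+np.pi/2)
def fit():
    f=lambda p:np.concatenate([fk(q,p)[0]-x for q,x,_ in D]+[1e-3*(np.array(p)-p0)])
    p0=np.array([.3,.4,.4,.2,0,0,.07,0.0,0])
    return least_squares(f,p0)
if __name__=="__main__":
    for q,x,r in D:
        R=fk(q,[0]*9)[1];print((Ro.from_matrix(R.T@Ro.from_euler("xyz",r).as_matrix()).magnitude()).round(4),end=" ")
    s=fit();print(s.x.round(4));print((s.fun[:3*len(D)]*1e3).round(1))
E
python3 fk.py
```

```text
Traceback (most recent call last):
  File "fk.py", line 21, in <module>
    R=fk(q,[0]*9)[1];print((Ro.from_matrix(R.T@Ro.from_euler("xyz",r).as_matrix()).magnitude()).round(4),end=" ")
                           ^^^^^^^^^^^^^^^^^^^^^^^^^^^^^^^^^^^^^^^^^^^^^^^^^^^^^^^^^^^^^^^^^^^^^^^^^^
AttributeError: 'float' object has no attribute 'round'
```

```bash
sed -i 's/print((Ro.from_matrix(\(.*\)).magnitude()).round(4),end=" ")/print(round(float(Ro.from_matrix(\1).magnitude()),4),end=" ")/' fk.py; python3 fk.py
```

```text
0.0 0.0001 0.0 0.0 0.0 0.0 [ 2.235e-01  5.059e-01  3.793e-01  3.205e-01  6.000e-04  4.710e-02
  7.650e-02 -1.000e-04  0.000e+00]
[-0.  0. -0. -0. -0.  0.  0.  0. -0.  0.  0.  0. -0. -0.  0. -0. -0.  0.]
```

```bash
cat > ik.py <<'E'
from fk import *
P=fit().x
LO=np.array([-2.53,-.77,.04,-1,.28,-3.11]);HI=np.array([2.53,2.02,2.7,4.14,2.66,3.11])
def ik(x,R,seeds=25,rng=np.random.default_rng(0)):
    best=[]
    for i in range(seeds):
        s=LO+(HI-LO)*rng.random(6)
        if i==0:s=np.array([.3,.3,1.6,1.3,1.3,0])
        r=least_squares(lambda q:np.r_[fk(q,P)[0]-x,.3*Ro.from_matrix(fk(q,P)[1].T@R).as_rotvec()],s,bounds=(LO,HI),max_nfev=80)
        if r.cost<1e-7 and not any(np.allclose(r.x,b,atol=.02) for b in best): best.append(r.x)
    return best
def tool(a,n,th):
    x=a*np.sin(th)-n*np.cos(th); z=-n*np.sin(th)-a*np.cos(th); return np.c_[x,np.cross(z,x),z]
E
python3 - <<'E'
from ik import *
up=np.array([0,0,1.]);c=np.array([.886,.464,0])
for th in (60,70):
  t=np.radians(th)
  for s in (1,-1):
    print(th,"cradle",s,[b.round(2).tolist() for b in ik(np.array([.515,-.241,.055]),tool(s*c,up,t))])
  for p in ([.35,.27],[.32,.30],[.40,.2]):
    az=np.arctan2(p[1],p[0])
    for off in (-90,-60,-120):
      n=np.array([np.cos(az+np.radians(off)),np.sin(az+np.radians(off)),0])
      print(th,p,off,[b.round(2).tolist() for b in ik(np.array(p+[.06]),tool(up,n,t))])
E
```

```text
60 cradle 1 [[-0.36, 0.82, 1.28, -0.39, 1.41, 0.86]]
60 cradle -1 [[-0.86, 0.56, 1.87, 0.79, 0.75, 2.76]]
60 [0.35, 0.27] -90 [[-0.05, 0.81, 1.81, 0.73, 1.42, -1.18]]
60 [0.35, 0.27] -60 [[0.14, 0.92, 1.48, 0.46, 1.71, -1.22]]
60 [0.35, 0.27] -120 [[-0.21, 0.73, 2.18, 1.11, 1.14, -1.33]]
60 [0.32, 0.3] -90 [[0.04, 0.81, 1.81, 0.73, 1.42, -1.18]]
60 [0.32, 0.3] -60 [[0.24, 0.91, 1.49, 0.46, 1.7, -1.22]]
60 [0.32, 0.3] -120 [[-0.12, 0.73, 2.19, 1.11, 1.14, -1.34]]
60 [0.4, 0.2] -90 [[-0.24, 0.81, 1.79, 0.73, 1.42, -1.17]]
60 [0.4, 0.2] -60 [[-0.05, 0.92, 1.47, 0.46, 1.72, -1.21]]
60 [0.4, 0.2] -120 [[-0.4, 0.73, 2.17, 1.12, 1.14, -1.32]]
70 cradle 1 [[-0.42, 0.74, 1.4, -0.29, 1.24, 0.79]]
70 cradle -1 [[-0.76, 0.55, 1.79, 0.5, 0.75, 3.11]]
70 [0.35, 0.27] -90 [[-0.08, 0.92, 1.76, 0.77, 1.55, -1.24]]
70 [0.35, 0.27] -60 [[0.12, 1.02, 1.41, 0.5, 1.85, -1.23]]
70 [0.35, 0.27] -120 [[-0.27, 0.86, 2.16, 1.13, 1.27, -1.46]]
70 [0.32, 0.3] -90 [[0.01, 0.92, 1.77, 0.76, 1.54, -1.24]]
70 [0.32, 0.3] -60 [[0.22, 1.02, 1.42, 0.5, 1.84, -1.24]]
70 [0.32, 0.3] -120 [[-0.18, 0.86, 2.17, 1.13, 1.27, -1.46]]
70 [0.4, 0.2] -90 [[-0.27, 0.92, 1.75, 0.77, 1.55, -1.23]]
70 [0.4, 0.2] -60 [[-0.07, 1.03, 1.4, 0.51, 1.86, -1.22]]
70 [0.4, 0.2] -120 [[-0.45, 0.86, 2.15, 1.14, 1.27, -1.45]]
```

```bash
cat > go.py <<'E'
# usage: helper: print delta cm & rotvec deg in tool frame from current measured pose to target
from cell import robot
from h import *
def go(x,R):
    o=robot.observe();Rt=Ro.from_euler("xyz",o["tool_rot"]).as_matrix()
    print("t",round(o["time"],2),"pos",o["tool_pos"].round(4),"q",o["qpos"].round(2),"open",round(o["opening"],4),"F",o["contact_force"].round(1))
    print("shift cm",(Rt.T@(np.array(x)-o["tool_pos"])*100).round(2),"rotvec deg",np.degrees(Ro.from_matrix(Rt.T@R).as_rotvec()).round(2))
E
python3 - <<'E'
from go import *
a=np.radians(-80);n=np.array([np.cos(a),np.sin(a),0]);z=np.array([0,0,-1.])
go([.34,.29,.12],np.c_[np.cross(n,z),n,z])
E
```

```text
t 7.0 pos [0.3492 0.2696 0.2325] q [0.17 0.08 1.93 0.48 1.1  0.91] open 0.0315 F [ 0.7 -0.2 -2.8]
shift cm [-2.42  1.78 11.07] rotvec deg [-22.91  -9.74  24.56]
```

```bash
python3 -m crank '[[-0.6,0.4,2.5,-6,-2.5,6,0.2],[-1.2,0.9,5,-12,-5,12,0.2],[-1.8,1.3,7.5,-18,-7.5,18,0.2],[-2.4,1.8,10,-22.9,-9.7,24.6,0.2],[-2.4,1.8,11,-22.9,-9.7,24.6,0.2]]'
python3 -m crank '[[0,0,0,0,0,0,0.2]]'
python3 - <<'E'
from go import *
a=np.radians(-80);n=np.array([np.cos(a),np.sin(a),0]);z=np.array([0,0,-1.])
go([.34,.29,.079],np.c_[np.cross(n,z),n,z])
E
```

```text
time: 7.62
tool_pos: [0.3416, 0.292, 0.1193]
tool_rot: [-3.14, 0.001, 0.178]
contact_force: [-0.4, -0.3, -3.3]
opening: 0.0316
time: 7.75
tool_pos: [0.3417, 0.2906, 0.1202]
tool_rot: [-3.139, 0.0, 0.176]
contact_force: [0.6, -0.9, -3.5]
opening: 0.0321
t 7.75 pos [0.3417 0.2906 0.1202] q [0.53 0.33 1.87 0.   0.94 1.92] open 0.0321 F [ 0.6 -0.9 -3.5]
shift cm [-0.17  0.04  4.12] rotvec deg [-0.17  0.02  0.1 ]
```

```bash
python3 -m crank '[[0,0,1.3,0,0,0,0.2],[0,0,2.6,0,0,0,0.2],[0,0,3.7,0,0,0,0.2],[0,0,3.9,0,0,0,0.2],[0,0,4.0,0,0,0,0.2]]'
python3 -m crank '[[0,0,0.1,0,0,0,0.2],[0,0,0.1,0,0,0,0.2]]'
python3 -m crank '[[0,0,0.1,0,0,0,0.2],[0,0,0.1,0,0,0,0.2]]'
```

```text
time: 8.38
tool_pos: [0.342, 0.2902, 0.0803]
tool_rot: [-3.139, -0.0, 0.172]
contact_force: [-0.1, 1.0, -3.6]
opening: 0.0314
time: 8.62
tool_pos: [0.3419, 0.2903, 0.0796]
tool_rot: [-3.139, -0.001, 0.172]
contact_force: [-0.3, -0.5, -3.3]
opening: 0.0319
time: 8.88
tool_pos: [0.3418, 0.2902, 0.0784]
tool_rot: [-3.139, -0.0, 0.172]
contact_force: [0.0, 0.2, -4.3]
opening: 0.0314
```

```bash
python3 -m crank '[[0,0,0.1,0,0,0,0.2],[0,0,0.1,0,0,0,0.2]]'
python3 -m crank '[[0,0,0.1,0,0,0,0.2],[0,0,0.1,0,0,0,0.2]]'
```

```text
time: 9.12
tool_pos: [0.3419, 0.2903, 0.0776]
tool_rot: [-3.139, -0.001, 0.172]
contact_force: [-0.5, -0.8, 0.1]
opening: 0.0316
time: 9.38
tool_pos: [0.3421, 0.2904, 0.0775]
tool_rot: [-3.139, -0.001, 0.172]
contact_force: [-2.9, -1.5, 12.0]
opening: 0.0315
```

```bash
python3 -m crank '[[0,0,-0.1,0,0,0,0.2],[0,0,-0.1,0,0,0,0.45],[0,0,-0.1,0,0,0,0.6],[0,0,-0.1,0,0,0,0.6],[0,0,-0.1,0,0,0,0.6]]'
python3 -m crank '[[0,0,-2,0,0,0,0.6],[0,0,-5,0,0,0,0.6],[0,0,-9,0,0,0,0.6],[0,0,-14,0,0,0,0.6]]'
python3 - <<'E'
from go import *
from cell import read_camera
a=.172-np.pi/2;n=np.array([np.cos(a),np.sin(a),0]);z=np.array([0,0,-1.])
ax=np.array([.342,.2904,0])+.004*n; print(ax)
W=read_camera("wrist"); cv2.imwrite("pics/w3.png",cv2.resize(W["frame"][:,:,::-1],None,fx=1.5,fy=1.5))
T=read_camera("top"); crop(T,90,150,290,300,4,"pics/t3.png")
E
```

```text
time: 10.0
tool_pos: [0.3418, 0.2902, 0.0774]
tool_rot: [-3.139, -0.0, 0.172]
contact_force: [0.2, 0.9, -0.1]
opening: 0.0547
time: 10.5
tool_pos: [0.3413, 0.2895, 0.2181]
tool_rot: [-3.14, 0.002, 0.172]
contact_force: [0.8, 0.7, 0.8]
opening: 0.0553
[0.34268461 0.28645902 0.        ]
```

View pics/w3.png

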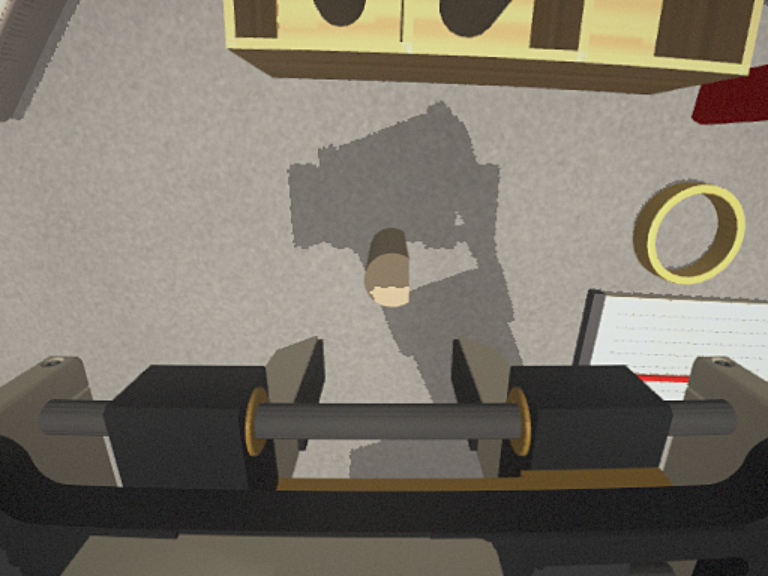

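View pics/t3.png

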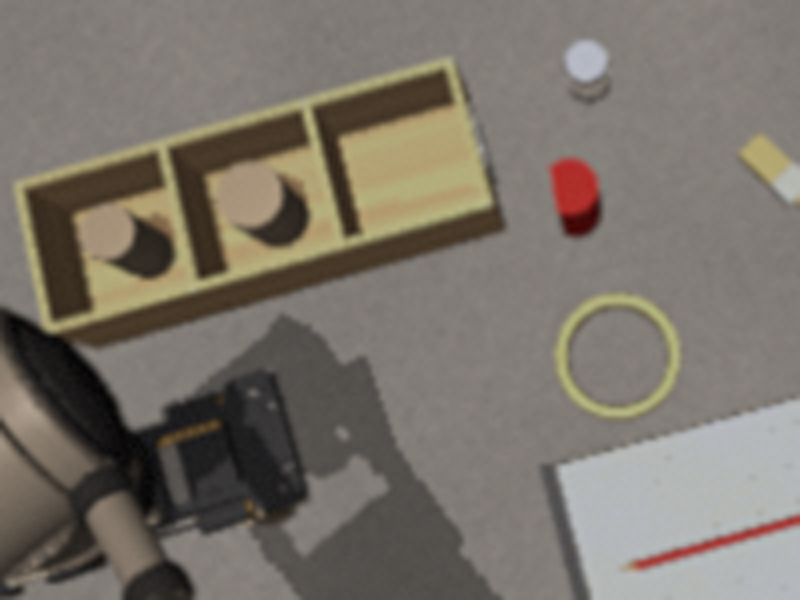

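The wrist view shows the core standing at (388,280) on the table, with its flat on the right (+n side). Next I'll plan the tilted regrasp.

```bash
cat > plan.py <<'E'
from ik import *
def track(q,x0,R0,x1,R1,N):
    rv=Ro.from_matrix(R0.T@R1).as_rotvec();prev=q
    for k in range(1,N+1):
        s=k/N;x=x0+(x1-x0)*s;R=R0@Ro.from_rotvec(rv*s).as_matrix()
        r=least_squares(lambda q:np.r_[fk(q,P)[0]-x,.3*Ro.from_matrix(fk(q,P)[1].T@R).as_rotvec()],np.clip(prev,LO+1e-3,HI-1e-3),bounds=(LO,HI))
        print(k,r.x.round(2),"cost%.0e"%r.cost,"dq/lim",(np.abs(r.x-prev)/.125/np.array([2.57,2.57,3.14,3.14,3.14,3.14])).max().round(2));prev=r.x
    return prev
E
python3 - <<'E'
from plan import *
from go import *
a=.172-np.pi/2;n=np.array([np.cos(a),np.sin(a),0]);up=np.array([0,0,1.])
G=np.array([.3427,.2865,.056]);R=tool(up,n,np.radians(70));print(R.round(3))
H=G+.13*n;H[2]=.24;go(H,R)
o=robot.observe();R0=Ro.from_euler("xyz",o["tool_rot"]).as_matrix()
q=track(o["qpos"],o["tool_pos"],R0,H,R,12)
pre=G-.13*R[:,2];q=track(q,H,R,pre,R,3);track(q,pre,R,G,R,3)
E
```

```text
[[-0.059  0.985 -0.161]
 [ 0.337  0.171  0.926]
 [ 0.94   0.    -0.342]]
t 10.6 pos [0.3442 0.2913 0.2222] q [0.53 0.2  1.73 0.   1.2  1.93] open 0.0555 F [0.8 0.9 0.1]
shift cm [-0.22 13.43 -1.86] rotvec deg [ 54.39  53.66 -77.38]
1 [0.46 0.13 1.82 0.07 1.09 1.72] cost3e-25 dq/lim 0.53
2 [0.37 0.07 1.91 0.17 1.   1.46] cost9e-24 dq/lim 0.65
3 [0.26 0.02 1.98 0.32 0.94 1.16] cost1e-22 dq/lim 0.78
4 [ 0.14 -0.01  2.05  0.49  0.93  0.81] cost1e-24 dq/lim 0.88
5 [-0.   -0.02  2.1   0.65  0.97  0.46] cost3e-24 dq/lim 0.89
6 [-0.14  0.    2.14  0.78  1.06  0.14] cost3e-25 dq/lim 0.82
7 [-0.26  0.05  2.16  0.85  1.16 -0.15] cost5e-27 dq/lim 0.72
8 [-0.35  0.12  2.16  0.89  1.27 -0.39] cost1e-15 dq/lim 0.61
9 [-0.42  0.21  2.14  0.9   1.37 -0.59] cost2e-16 dq/lim 0.52
10 [-0.47  0.3   2.1   0.89  1.48 -0.77] cost7e-18 dq/lim 0.45
11 [-0.49  0.39  2.05  0.86  1.57 -0.92] cost5e-19 dq/lim 0.39
12 [-0.5   0.47  1.99  0.84  1.67 -1.05] cost5e-19 dq/lim 0.34
1 [-0.49  0.57  2.02  0.83  1.58 -1.14] cost2e-19 dq/lim 0.29
2 [-0.49  0.67  2.04  0.84  1.5  -1.23] cost5e-19 dq/lim 0.32
3 [-0.48  0.77  2.05  0.85  1.42 -1.32] cost6e-19 dq/lim 0.33
1 [-0.4   0.8   2.09  0.94  1.36 -1.36] cost3e-18 dq/lim 0.25
2 [-0.32  0.84  2.13  1.03  1.31 -1.41] cost5e-19 dq/lim 0.27
3 [-0.22  0.88  2.15  1.14  1.27 -1.46] cost1e-19 dq/lim 0.29
```

```bash
python3 -m crank '[[0,1,-0.2,4.5,4.5,-6.4,0.6],[0,2.1,-0.4,9,9,-12.8,0.6],[0,3.2,-0.5,13.5,13.5,-19.2,0.6],[0,4.3,-0.6,18,18,-25.6,0.6],[0,5.4,-0.7,22.5,22.5,-32,0.6]]'
cat > tgt.py <<'E'
from ik import *
from go import *
a=.172-np.pi/2;n=np.array([np.cos(a),np.sin(a),0]);up=np.array([0,0,1.])
G=np.array([.3427,.2865,.056]);R=tool(up,n,np.radians(70))
H=G+.13*n;H[2]=.24;pre=G-.13*R[:,2]
E
python3 -c "
from tgt import *
go(H,R)"
```

```text
time: 11.22
tool_pos: [0.3483, 0.2408, 0.2221]
tool_rot: [-2.867, -0.415, 0.63]
contact_force: [-0.8, 0.2, -0.7]
opening: 0.0551
t 11.22 pos [0.3483 0.2408 0.2221] q [ 0.07 -0.01  2.09  0.57  0.94  0.64] open 0.0551 F [-0.8  0.2 -0.7]
shift cm [-2.49  6.53 -5.01] rotvec deg [ 33.46  34.17 -49.06]
```

```bash
python3 -m crank '[[-0.5,1.2,-1,4.8,4.9,-7,0.6],[-1,2.5,-2,9.6,9.8,-14,0.6],[-1.5,3.8,-3,14.4,14.7,-21,0.6],[-2,5.1,-4,19.2,19.6,-28,0.6],[-2.5,6.5,-5,24,24.5,-35,0.6]]'
python3 -c "
from tgt import *
go(H,R)"
```

```text
time: 11.85
tool_pos: [0.3651, 0.1579, 0.2405]
tool_rot: [-2.833, -0.973, 1.179]
contact_force: [0.2, 0.5, 0.2]
opening: 0.0553
t 11.85 pos [0.3651 0.1579 0.2405] q [-0.51  0.26  2.09  0.85  1.47 -0.68] open 0.0553 F [0.2 0.5 0.2]
shift cm [-0.01 -0.01  0.07] rotvec deg [ 11.32  11.35 -16.58]
```

```bash
python3 -m crank '[[0,0,0,4,4,-6,0.6],[0,0,0,8,8,-12,0.6],[0,0,0,11.3,11.3,-16.6,0.6],[0,0,0,11.3,11.3,-16.6,0.6]]'
python3 -c "
from tgt import *
go(pre,R)"
```

```text
time: 12.35
tool_pos: [0.3652, 0.1588, 0.2392]
tool_rot: [-3.121, -1.219, 1.721]
contact_force: [-0.0, 0.6, 0.7]
opening: 0.055
t 12.35 pos [0.3652 0.1588 0.2392] q [-0.49  0.47  1.99  0.84  1.67 -1.04] open 0.055 F [-0.   0.6  0.7]
shift cm [-12.77   0.06   5.49] rotvec deg [-0.    0.17 -0.42]
```

```bash
python3 -m crank '[[-4.3,0,1.8,0,0.1,-0.2,0.6],[-8.6,0,3.6,0,0.2,-0.4,0.6],[-12.8,0.05,5.5,0,0.2,-0.4,0.6],[-12.8,0.05,5.5,0,0.2,-0.4,0.6]]'
python3 - <<'E'
from tgt import *
from cell import read_camera
go(pre,R);go(G,R)
W=read_camera("wrist"); cv2.imwrite("pics/w4.png",cv2.resize(W["frame"][:,:,::-1],None,fx=1.5,fy=1.5))
E
```

```text
time: 12.85
tool_pos: [0.3626, 0.1667, 0.1003]
tool_rot: [-3.131, -1.224, 1.733]
contact_force: [-0.4, 0.5, 1.2]
opening: 0.0549
t 12.85 pos [0.3626 0.1667 0.1003] q [-0.48  0.77  2.05  0.85  1.42 -1.32] open 0.0549 F [-0.4  0.5  1.2]
shift cm [-0.01  0.09 -0.08] rotvec deg [-0.07 -0.1  -0.19]
t 12.85 pos [0.3626 0.1667 0.1003] q [-0.48  0.77  2.05  0.85  1.42 -1.32] open 0.0549 F [-0.4  0.5  1.2]
shift cm [-0.04  0.1  12.92] rotvec deg [-0.07 -0.1  -0.19]
```

View pics/w4.png

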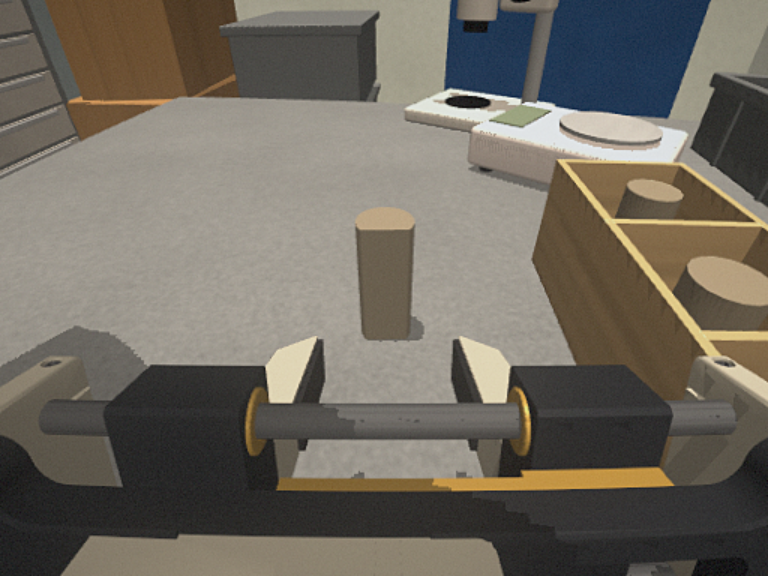

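The core stands at u≈386, between fingers centred at u≈389, with its flat facing the gripper. I'll move in.

```bash
python3 -m crank '[[0,0.05,3,0,0,0,0.6],[0,0.1,6,0,0,0,0.6],[0,0.1,8.5,0,0,0,0.6],[0,0.1,11,0,0,0,0.6],[0,0.1,12.9,0,0,0,0.6]]'
python3 -m crank '[[0,0,0,0,0,0,0.6]]'
python3 - <<'E'
from tgt import *
go(G,R)
E
```

```text
time: 13.52
tool_pos: [0.3447, 0.2865, 0.0593]
tool_rot: [3.123, -1.22, 1.76]
contact_force: [-0.3, 0.1, 0.7]
opening: 0.0547
time: 13.65
tool_pos: [0.3439, 0.2864, 0.059]
tool_rot: [3.127, -1.221, 1.759]
contact_force: [0.3, -0.2, -0.6]
opening: 0.0552
t 13.65 pos [0.3439 0.2864 0.059 ] q [-0.22  0.86  2.15  1.14  1.27 -1.45] open 0.0552 F [ 0.3 -0.2 -0.6]
shift cm [-0.27 -0.12  0.13] rotvec deg [-0.02  0.04  0.31]
```

```bash
python3 -m crank '[[-0.25,-0.1,0.1,0,0,0.3,0.6],[-0.25,-0.1,0.1,0,0,0.3,0.45],[-0.25,-0.1,0.1,0,0,0.3,0.3],[-0.25,-0.1,0.1,0,0,0.3,0.3],[-0.25,-0.1,0.1,0,0,0.3,0.3]]' 15
python3 -m crank '[[0,0,0,0,0,0,0.3],[0,0,0,0,0,0,0.3]]' 40
python3 - <<'E'
from tgt import *
from cell import read_camera
go(G,R)
W=read_camera("wrist"); cv2.imwrite("pics/w5.png",cv2.resize(W["frame"][:,:,::-1],None,fx=1.5,fy=1.5))
E
```

```text
time: 14.28
tool_pos: [0.3427, 0.2857, 0.0548]
tool_rot: [-3.134, -1.222, 1.735]
contact_force: [-2.1, -1.4, 3.3]
opening: 0.0384
time: 14.52
tool_pos: [0.3427, 0.2858, 0.0548]
tool_rot: [-3.135, -1.222, 1.736]
contact_force: [-3.2, -2.0, 4.9]
opening: 0.0371
t 14.53 pos [0.3427 0.2858 0.0548] q [-0.22  0.88  2.15  1.14  1.27 -1.46] open 0.0371 F [-3.2 -2.   4.9]
shift cm [0.14 0.01 0.02] rotvec deg [-0.01 -0.03 -0.14]
```

View pics/w5.png

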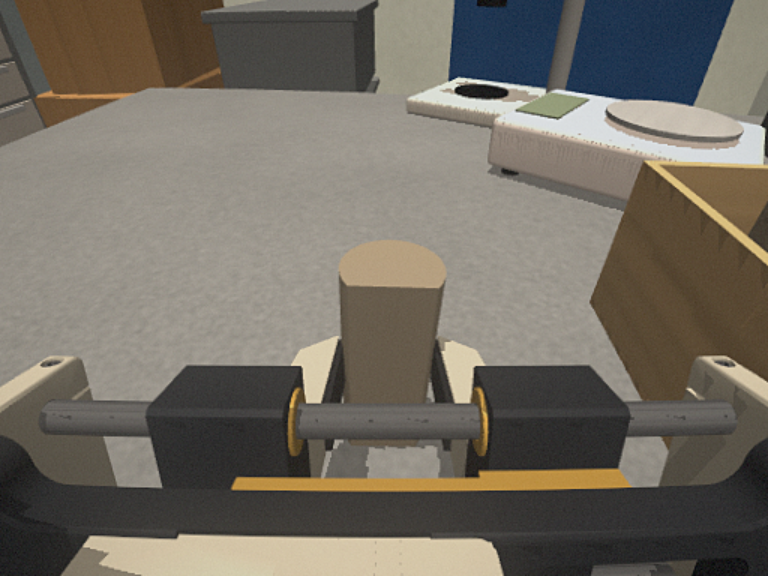

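Run:
```python
from tgt import *
from cell import read_camera
W=read_camera("wrist"); crop(W,205,140,325,260,5,"pics/w5c.png")
o=robot.observe();Rt=Ro.from_euler("xyz",o["tool_rot"]).as_matrix()
X=ray(W,[(343/1.5,287/1.5),(443/1.5,288/1.5),(392/1.5,241/1.5),(340/1.5,268/1.5),(446/1.5,270/1.5)],.1)
print(X.round(4)); print("in n,perp rel TCP mm",((X-o["tool_pos"])@np.c_[n,R[:,1]]*1e3).round(1)); print(o["opening"],o["contact_force"])
```

```text
[[0.329  0.2759 0.1   ]
 [0.3638 0.2813 0.1   ]
 [0.3411 0.309  0.1   ]
 [0.325  0.2869 0.1   ]
 [0.3642 0.2923 0.1   ]]
in n,perp rel TCP mm [[  7.5 -15.2]
 [  8.1  20. ]
 [-23.1   2.4]
 [ -4.  -17.3]
 [ -2.7  22.3]]
0.0371889992722313 [-2.5937611  -2.09824621  4.73546405]
```

View pics/w5c.png

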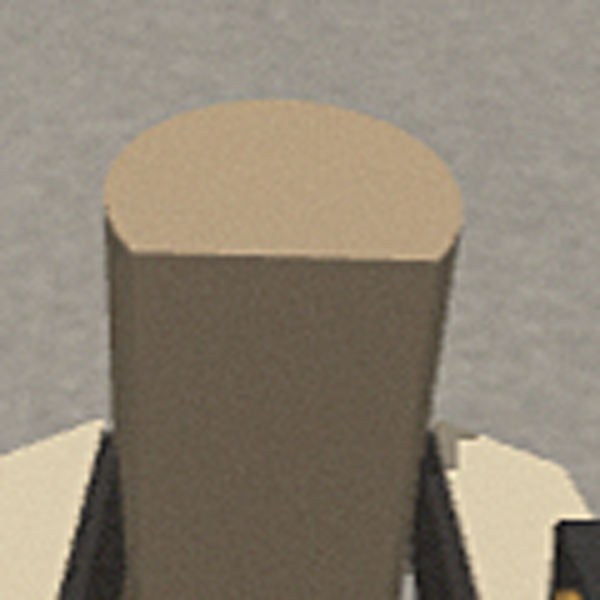

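```bash
python3 - <<'E'
from tgt import *
go(np.array([.3427,.2858,.23]),R)
E
python3 -m crank '[[0.9,0,-0.3,0,0,0,0.3],[2.8,0,-1,0,0,0,0.3],[6,0,-2.2,0,0,0,0.3],[10,0,-3.6,0,0,0,0.3],[14,0,-5,0,0,0,0.3]]' 35
python3 -m crank '[[2.5,0,-0.9,0,0,0,0.3],[2.5,0,-0.9,0,0,0,0.3]]'
python3 - <<'E'
from tgt import *
from cell import read_camera
go(np.array([.3427,.2858,.23]),R)
W=read_camera("wrist"); crop(W,205,140,325,260,5,"pics/w6c.png")
E
```

```text
t 14.62 pos [0.3427 0.2858 0.0548] q [-0.22  0.88  2.15  1.14  1.27 -1.46] open 0.0372 F [-2.6 -2.1  4.7]
shift cm [16.47 -0.04 -5.99] rotvec deg [-0.01 -0.03 -0.14]
time: 15.25
tool_pos: [0.3434, 0.2865, 0.2041]
tool_rot: [-3.136, -1.219, 1.735]
contact_force: [0.9, -0.9, -2.9]
opening: 0.0376
time: 15.5
tool_pos: [0.3436, 0.2867, 0.2303]
tool_rot: [3.134, -1.218, 1.748]
contact_force: [0.2, -0.5, -4.2]
opening: 0.0374
t 15.5 pos [0.3436 0.2867 0.2303] q [-0.22  0.44  2.11  1.06  1.48 -1.03] open 0.0374 F [ 0.2 -0.5 -4.2]
shift cm [-0.06 -0.11 -0.06] rotvec deg [0.12 0.2  0.11]
```

View pics/w6c.png

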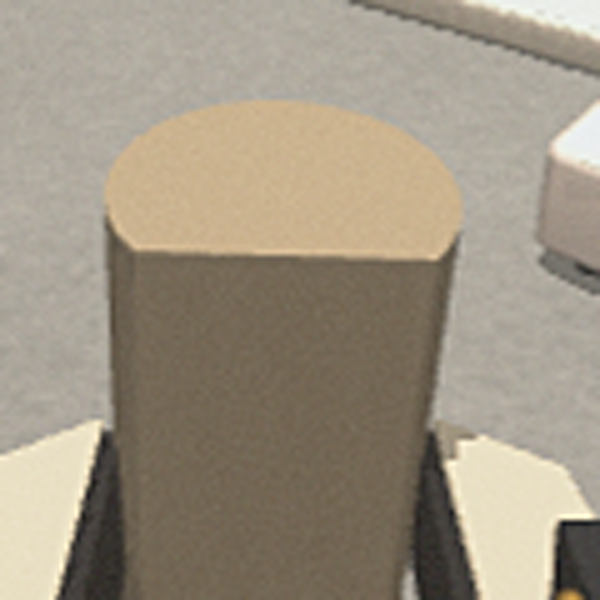

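Run:
```python
from cell import read_camera
from h import *
W=read_camera("wrist")
im=W["frame"][155:235,220:305,::-1].astype(np.float32)
im=cv2.resize(im,None,fx=9,fy=7,interpolation=cv2.INTER_CUBIC); im=np.clip((im-40)*1.6,0,255);cv2.imwrite("pics/w6d.png",im)
g=cv2.cvtColor(W["frame"],cv2.COLOR_RGB2GRAY)
for v in (200,205,210,215,220,225): print(v,g[v,222:302].tolist())
```

```text
200 [172, 172, 173, 173, 157, 84, 94, 97, 100, 101, 111, 108, 105, 106, 108, 101, 107, 109, 106, 103, 106, 107, 105, 106, 104, 105, 109, 99, 108, 102, 110, 106, 106, 110, 103, 107, 102, 107, 107, 102, 103, 103, 102, 108, 103, 103, 106, 103, 105, 107, 109, 102, 106, 109, 104, 107, 105, 107, 105, 101, 107, 106, 104, 107, 106, 104, 106, 106, 106, 101, 92, 83, 123, 173, 170, 166, 172, 165, 170, 170]
205 [168, 163, 167, 171, 160, 81, 91, 96, 100, 98, 103, 108, 109, 103, 107, 106, 102, 103, 106, 104, 102, 108, 109, 103, 106, 104, 110, 107, 106, 104, 106, 106, 108, 104, 110, 105, 105, 105, 104, 106, 106, 106, 103, 108, 103, 105, 107, 104, 105, 105, 102, 110, 105, 108, 107, 107, 107, 106, 106, 105, 104, 109, 105, 106, 105, 101, 100, 105, 102, 92, 88, 107, 157, 174, 164, 163, 166, 171, 170, 173]
210 [168, 172, 176, 178, 162, 96, 88, 97, 97, 98, 104, 105, 103, 109, 106, 103, 108, 104, 104, 108, 106, 100, 105, 106, 105, 97, 108, 102, 105, 104, 104, 103, 107, 108, 104, 104, 110, 107, 103, 106, 108, 102, 107, 103, 103, 107, 108, 105, 108, 106, 107, 105, 105, 108, 101, 104, 104, 98, 106, 109, 106,
[... 703 characters left out ...]
08, 106, 105, 103, 105, 104, 104, 106, 105, 106, 104, 103, 106, 104, 107, 102, 101, 106, 107, 105, 103, 104, 103, 104, 94, 92, 85, 125, 172, 170, 171, 170, 176, 173, 177, 172, 171, 170]
225 [229, 231, 228, 172, 171, 143, 87, 94, 93, 95, 104, 110, 105, 104, 102, 103, 106, 107, 103, 103, 103, 101, 104, 103, 106, 106, 106, 105, 105, 107, 101, 102, 104, 110, 102, 102, 106, 107, 104, 98, 103, 106, 99, 103, 102, 106, 102, 104, 105, 106, 103, 106, 107, 101, 107, 105, 107, 105, 106, 102, 107, 107, 104, 110, 103, 101, 91, 88, 115, 144, 136, 150, 147, 148, 152, 164, 180, 165, 169, 165][ WARN:0@0.734] global loadsave.cpp:1063 imwrite_ Unsupported depth image for selected encoder is fallbacked to CV_8U.
```

View pics/w6d.png

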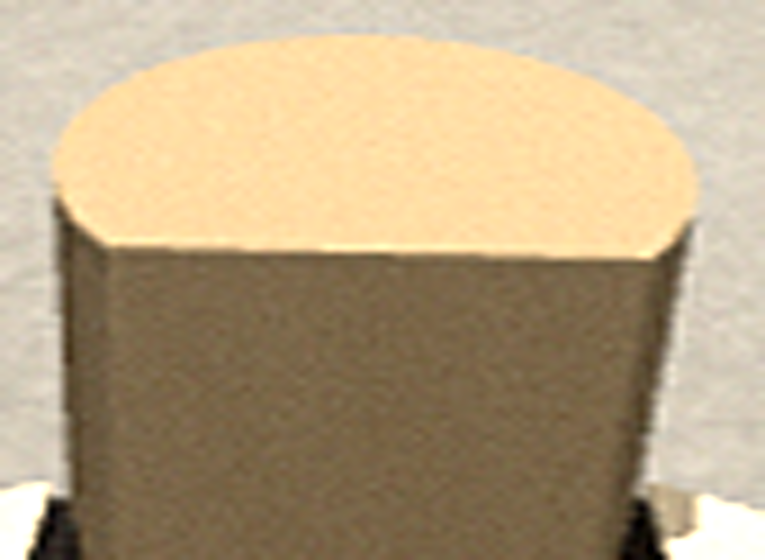

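Run:
```python
from cell import read_camera
from h import *
W=read_camera("wrist")
g=cv2.cvtColor(W["frame"],cv2.COLOR_RGB2GRAY).astype(float)
vs=np.arange(199,223)
def cross(row,r,th):
    for u in r:
        a,b=row[u],row[u+1]
        if (a-th)*(b-th)<=0: return u+(th-a)/(b-a)
L=np.array([cross(g[v],range(222,232),130) for v in vs]);R=np.array([cross(g[v],range(298,284,-1),130) for v in vs])
pl=np.polyfit(vs,L,1);pr=np.polyfit(vs,R,1);print("L",pl,"R",pr)
k=np.arange(-1,12,.5)
prof=lambda s:np.mean([np.interp(np.polyval(pl if s>0 else pr,v)+s*k,np.arange(512),g[v]) for v in vs],0)
for kk,a,b in zip(k,prof(1),prof(-1)): print(kk,a.round(1),b.round(1))
```

```text
L [3.36787370e-02 2.19465681e+02] R [-1.53594657e-01  3.24960308e+02]
-1.0 165.5 169.3
-0.5 155.1 153.5
0.0 130.1 130.1
0.5 102.8 107.8
1.0 91.2 92.2
1.5 90.8 87.5
2.0 94.0 89.4
2.5 96.3 92.7
3.0 97.3 96.5
3.5 97.6 100.8
4.0 98.2 104.2
4.5 99.6 105.9
5.0 102.2 106.6
5.5 104.7 106.1
6.0 106.2 105.0
6.5 106.8 104.7
7.0 106.8 105.0
7.5 106.6 105.2
8.0 106.3 105.2
8.5 105.9 105.1
9.0 105.8 105.3
9.5 105.5 105.4
10.0 105.3 105.2
10.5 105.4 104.8
11.0 105.3 104.5
11.5 105.3 104.4
```

The held core is tilted 0.043 rad about tool z relative to the jaws, and its roll is about 0. I'll correct for that. Before moving, I'll refine the cradle pose from the first pictures.

```bash
python3 - <<'E'
from cell import read_camera
from h import *
for nm,ctr,w in (("top",(324,190),45),("scene",(212,160),40)):
    c=read_camera(nm); im=cv2.imread(f"pics/{nm}0.png"); s=6
    x0,y0=ctr[0]-w,ctr[1]-w
    big=cv2.resize(im[y0:y0+2*w,x0:x0+2*w],None,fx=s,fy=s,interpolation=cv2.INTER_CUBIC)
    g=cv2.cvtColor(big,cv2.COLOR_BGR2GRAY); 
    # plate: bright; 
    th=150 if nm=="top" else 165
    m=(g>th).astype(np.uint8); dark=(g<60).astype(np.uint8)
    m=cv2.morphologyEx(m|dark,cv2.MORPH_CLOSE,np.ones((9,9)))
    m=cv2.morphologyEx(m,cv2.MORPH_OPEN,np.ones((21,21)))
    n,l,st,ce=cv2.connectedComponentsWithStats(m);k=l[w*s,w*s] or 1+np.argmax(st[1:,4])
    ct=max(cv2.findContours((l==k).astype(np.uint8),cv2.RETR_EXTERNAL,cv2.CHAIN_APPROX_NONE)[0],key=cv2.contourArea)
    r=cv2.minAreaRect(ct);b=cv2.boxPoints(r)
    X=ray(c,[(x0+(x+.5)/s-.5,y0+(y+.5)/s-.5) for x,y in ct.reshape(-1,2)],.014)
    R=cv2.minAreaRect((X[:,:2]*1e3).astype(np.float32));print(nm,"plate rect mm",R)
    # dark rests
    n,l,st,ce=cv2.connectedComponentsWithStats(cv2.morphologyEx(dark,cv2.MORPH_OPEN,np.ones((7,7))))
    o=big.copy();cv2.drawContours(o,[ct],-1,(0,0,255),1)
    for i in range(1,n):
        if st[i,4]>600:
            dc=max(cv2.findContours((l==i).astype(np.uint8),cv2.RETR_EXTERNAL,cv2.CHAIN_APPROX_NONE)[0],key=len);cv2.drawContours(o,[dc],-1,(0,255,0),1)
            p=(x0+(ce[i][0]+.5)/s-.5,y0+(ce[i][1]+.5)/s-.5);print("rest",st[i,4],np.round(p,1),ray(c,[p],.032)[0].round(4))
    cv2.imwrite(f"pics/cr_{nm}.png",o)
E
python3 -c "
import cv2,numpy as np
a=cv2.imread('pics/cr_top.png');b=cv2.imread('pics/cr_scene.png');h=min(a.shape[0],b.shape[0])
cv2.imwrite('pics/cr.png',cv2.resize(np.hstack([a[:h],b[:h]]),None,fx=.75,fy=.75))"
```

```text
top plate rect mm ((515.7177124023438, -240.50039672851562), (149.6639862060547, 88.7215576171875), 27.274417877197266)
rest 2971 [316.2 181. ] [ 0.5436 -0.2209  0.032 ]
rest 2880 [330.2 199.3] [ 0.4821 -0.2524  0.032 ]
scene plate rect mm ((513.30517578125, -242.1903076171875), (157.294189453125, 95.93461608886719), 27.179325103759766)
rest 4092 [217.1 148.7] [ 0.4866 -0.2516  0.032 ]
rest 4157 [205.7 163.9] [ 0.5484 -0.2192  0.032 ]
```

View pics/cr.png

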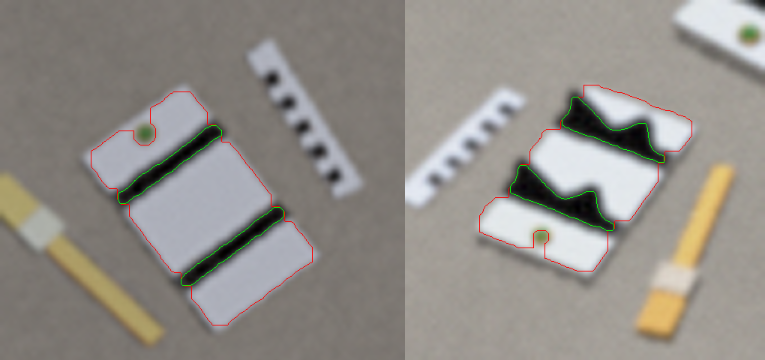

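```bash
cat > place.py <<'E'
from ik import *
from go import *
up=np.array([0,0,1.]);TH=np.radians(70);y=np.array([0,1.,0])
def Rplace(tau=.043,delta=0,yaw=.476,s=1):
    a=np.array([np.sin(TH),0,-np.cos(TH)]);n=np.array([-np.cos(TH),0,-np.sin(TH)])
    a=a+tau*y;n=n+delta*y
    n=n-a*(a@n)/(a@a);a/=np.linalg.norm(a);n/=np.linalg.norm(n)
    c=s*np.array([np.cos(yaw),np.sin(yaw),0])
    return np.c_[c,up,np.cross(c,up)]@np.c_[a,n,np.cross(a,n)].T, a, n
Rp,at,nt=Rplace()
mid_t=-.0048*at-.002*nt
SEAT=np.array([.515,-.2405,.055])
def tcp(h): return SEAT+np.array([0,0,h])-Rp@mid_t
E
python3 - <<'E'
from place import *
from plan import track
print(Rp.round(3),tcp(.12).round(4))
go(tcp(.12),Rp)
o=robot.observe();R0=Ro.from_euler("xyz",o["tool_rot"]).as_matrix()
m=Ro.from_matrix(R0.T@Rp).magnitude();print(np.degrees(m))
q=track(o["qpos"],o["tool_pos"],R0,tcp(.12),Rp,14)
track(q,tcp(.12),Rp,tcp(0),Rp,3)
E
```

```text
[[ 0.816  0.496 -0.297]
 [ 0.466 -0.868 -0.17 ]
 [-0.342  0.    -0.94 ]] [ 0.5193 -0.2383  0.177 ]
t 15.75 pos [0.343  0.2868 0.2287] q [-0.22  0.44  2.11  1.06  1.48 -1.03] open 0.0376 F [ 0.   1.  -3.4]
shift cm [-23.55   8.47 -49.68] rotvec deg [-32.69 -77.43  69.56]
109.10173696359878
1 [-0.29  0.39  2.09  0.98  1.46 -0.9 ] cost1e-20 dq/lim 0.34
2 [-0.34  0.34  2.06  0.89  1.43 -0.76] cost2e-20 dq/lim 0.34
3 [-0.39  0.31  2.01  0.81  1.41 -0.63] cost3e-19 dq/lim 0.34
4 [-0.42  0.29  1.96  0.72  1.4  -0.5 ] cost2e-18 dq/lim 0.33
5 [-0.44  0.28  1.91  0.63  1.38 -0.37] cost1e-17 dq/lim 0.33
6 [-0.45  0.28  1.85  0.54  1.37 -0.24] cost6e-17 dq/lim 0.33
7 [-0.45  0.29  1.79  0.44  1.35 -0.11] cost2e-16 dq/lim 0.32
8 [-0.45  0.31  1.72  0.34  1.35  0.01] cost7e-16 dq/lim 0.32
9 [-0.45  0.34  1.66  0.24  1.35  0.14] cost6e-29 dq/lim 0.32
10 [-0.44  0.38  1.59  0.14  1.36  0.26] cost2e-28 dq/lim 0.31
11 [-0.43  0.42  1.52  0.03  1.37  0.38] cost4e-28 dq/lim 0.3
12 [-0.42  0.48  1.44 -0.07  1.4   0.49] cost6e-28 dq/lim 0.29
13 [-0.41  0.54  1.36 -0.18  1.43  0.6 ] cost3e-28 dq/lim 0.27
14 [-0.41  0.61  1.27 -0.28  1.48  0.7 ] cost4e-28 dq/lim 0.26
1 [-0.41  0.65  1.32 -0.28  1.4   0.72] cost1e-18 dq/lim 0.21
2 [-0.41  0.69  1.36 -0.29  1.32  0.75] cost3e-19 dq/lim 0.2
3 [-0.41  0.74  1.39 -0.29  1.24  0.77] cost6e-21 dq/lim 0.19
```

```bash
python3 -m crank '[[-1,0.4,-2.2,-1.5,-3.5,3.1,0.3],[-2.6,1,-5.5,-3.7,-8.7,7.8,0.3],[-4.2,1.6,-8.9,-6,-14,12.6,0.3],[-5.8,2.2,-12.3,-8.3,-19.4,17.5,0.3],[-7.6,2.7,-16,-10.6,-25,22.5,0.3]]'
python3 -c "
from place import *
go(tcp(.12),Rp)"
```

```text
time: 16.38
tool_pos: [0.3996, 0.1164, 0.2121]
tool_rot: [-2.838, -0.709, 1.166]
contact_force: [1.1, 0.0, -4.1]
opening: 0.0374
t 16.38 pos [0.3996 0.1164 0.2121] q [-0.43  0.28  1.94  0.67  1.39 -0.43] open 0.0374 F [ 1.1  0.  -4.1]
shift cm [-23.45  19.2  -22.25] rotvec deg [-22.12 -52.31  46.87]
```

```bash
python3 -m crank '[[-2.3,1.9,-2.4,-2.3,-5.3,4.7,0.3],[-4.7,3.8,-4.8,-4.6,-10.7,9.5,0.3],[-7.1,5.8,-7.2,-6.9,-16.1,14.3,0.3],[-9.5,7.7,-9.6,-9.2,-21.5,19.1,0.3],[-12,9.7,-12,-11.4,-26.9,24,0.3]]'
python3 -c "
from place import *
go(tcp(.12),Rp)"
```

```text
time: 17.0
tool_pos: [0.4601, -0.0685, 0.1984]
tool_rot: [-2.911, -0.142, 0.862]
contact_force: [0.3, 0.4, -3.1]
opening: 0.0374
t 17.0 pos [ 0.4601 -0.0685  0.1984] q [-0.45  0.35  1.63  0.2   1.36  0.18] open 0.0374 F [ 0.3  0.4 -3.1]
shift cm [-9.26 15.32 -2.73] rotvec deg [-10.74 -25.46  22.88]
```

```bash
python3 -m crank '[[-2.2,3.6,-1.2,-2.6,-6.2,5.6,0.3],[-4.4,7.3,-2,-5.2,-12.4,11.2,0.3],[-6.6,11,-2.6,-7.8,-18.6,16.8,0.3],[-8.2,13.6,-2.7,-9.8,-23.2,20.8,0.3],[-9.2,15.3,-2.7,-10.7,-25.5,22.9,0.3]]'
python3 -m crank '[[0,0,0,0,0,0,0.3]]'
python3 - <<'E'
from place import *
from cell import read_camera
go(tcp(.12),Rp)
T=read_camera("top");S=read_camera("scene");W=read_camera("wrist")
crop(T,264,130,394,260,4,"pics/t7.png");crop(S,160,80,290,210,4,"pics/s7.png")
cv2.imwrite("pics/w7.png",cv2.resize(W["frame"][:,:,::-1],None,fx=1.5,fy=1.5))
E
python3 -c "
import cv2,numpy as np
cv2.imwrite('pics/ts7.png',cv2.resize(np.hstack([cv2.imread('pics/t7.png'),cv2.imread('pics/s7.png')]),(796,398)))"
```

```text
time: 17.62
tool_pos: [0.5201, -0.2365, 0.1751]
tool_rot: [-3.138, 0.349, 0.521]
contact_force: [-0.7, 0.7, -3.1]
opening: 0.0374
time: 17.75
tool_pos: [0.5198, -0.2362, 0.1749]
tool_rot: [-3.136, 0.348, 0.523]
contact_force: [1.3, 1.0, -4.4]
opening: 0.0378
t 17.75 pos [ 0.5198 -0.2362  0.1749] q [-0.41  0.61  1.27 -0.27  1.48  0.7 ] open 0.0378 F [ 1.3  1.  -4.4]
shift cm [-0.21  0.16 -0.14] rotvec deg [-0.24 -0.06  0.19]
```

View pics/ts7.png

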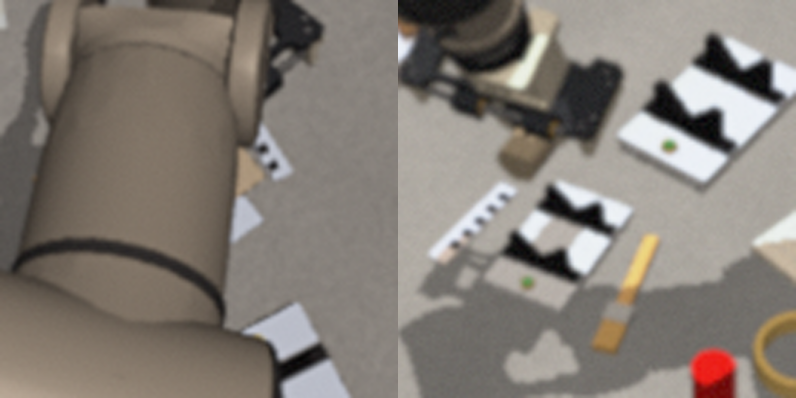

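View pics/w7.png

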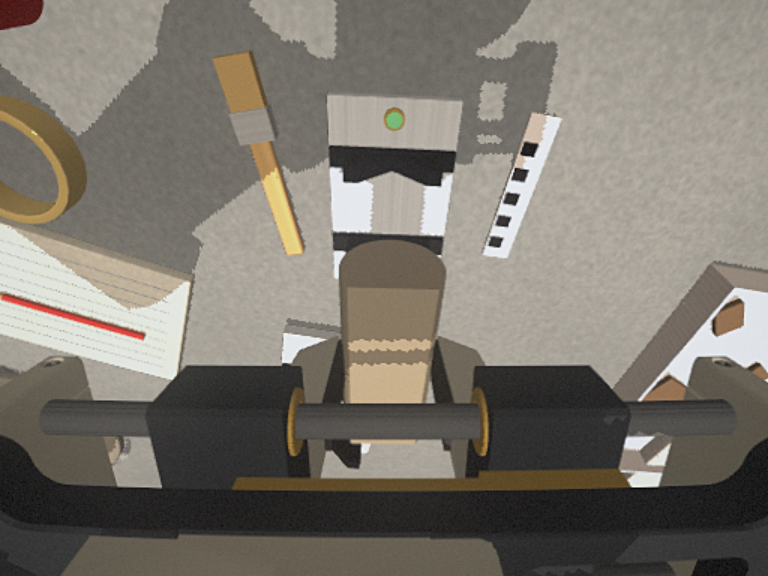

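The wrist view shows the cradle end edge at (328,95)–(462,101) and the near rest's V at (393,172). The flat faces up and no other object is in the way. I'll check the cradle estimate against these pixels.

Run:
```python
from place import *
from cell import read_camera
W=read_camera("wrist"); crop(W,205,50,325,180,4.5,"pics/w7c.png")
c=np.array([np.cos(.476),np.sin(.476)]);d=np.array([-c[1],c[0]])
P=[(328,95),(462,101)]
X=ray(W,[(u/1.5,v/1.5) for u,v in P],.014)
print(X.round(4),"rel seat (c,d) mm",((X[:,:2]-SEAT[:2])@np.c_[c,d]*1e3).round(1), "edge dir yaw",np.arctan2(*(X[0]-X[1])[[1,0]]))
X=ray(W,[(393/1.5,172/1.5)],.0267);print("V apex",((X[:,:2]-SEAT[:2])@np.c_[c,d]*1e3).round(1))
for p in [SEAT+np.r_[c*.04,-.0283],SEAT+np.r_[c*.075,-.041]+np.r_[d*.045,0],SEAT+np.r_[c*.075,-.041]-np.r_[d*.045,0]]: print((proj(W,p)*1.5).round(1))
```

```text
[[ 0.5611 -0.1663  0.014 ]
 [ 0.6017 -0.2444  0.014 ]] rel seat (c,d) mm [[ 74.9  44.8]
 [ 75.3 -43.2]] edge dir yaw 2.050735413262507
V apex [[29.2 -0. ]]
[[393.8 156.8]]
[[327.7  94.9]]
[[464.6 101.6]]
```

View pics/w7c.png

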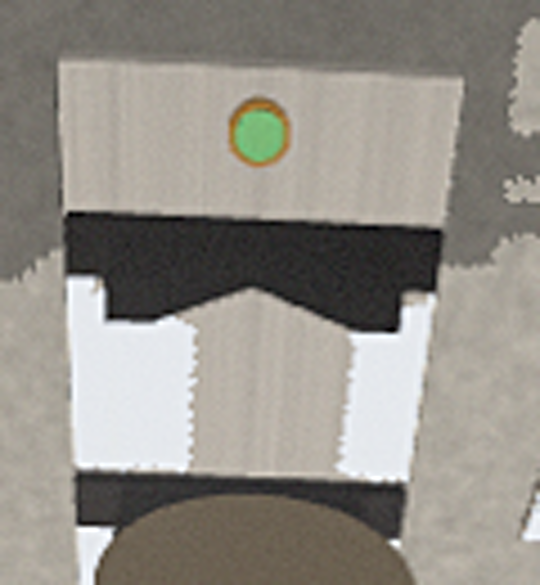

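Cradle confirmed within 1 mm. Descending.

```bash
python3 -c "
from place import *
go(tcp(.06),Rp);go(tcp(.01),Rp)"
```

```text
t 17.95 pos [ 0.5199 -0.236   0.178 ] q [-0.41  0.61  1.27 -0.28  1.48  0.7 ] open 0.0371 F [ 0.3  0.  -3. ]
shift cm [1.9  0.17 5.79] rotvec deg [-0.   -0.23  0.14]
t 17.95 pos [ 0.5199 -0.236   0.178 ] q [-0.41  0.61  1.27 -0.28  1.48  0.7 ] open 0.0371 F [ 0.3  0.  -3. ]
shift cm [ 3.6   0.17 10.5 ] rotvec deg [-0.   -0.23  0.14]
```

```bash
python3 -m crank '[[0.7,0.1,2,0,0,0,0.3],[1.6,0.15,4.5,0,0,0,0.3],[2.4,0.15,7,0,0,0,0.3],[3.1,0.15,9,0,0,0,0.3],[3.55,0.15,10.2,0,0,0,0.3]]'
python3 -m crank '[[0,0,0,0,0,0,0.3],[0,0,0,0,0,0,0.3]]'
python3 - <<'E'
from place import *
from cell import read_camera
go(tcp(.0),Rp)
S=read_camera("scene");W=read_camera("wrist")
crop(S,170,100,260,190,4.4,"pics/s8.png");w=cv2.resize(W["frame"][90:260,180:340,::-1],(400,396));cv2.imwrite("pics/sw8.png",np.hstack([cv2.imread("pics/s8.png"),w]))
E
```

```text
time: 18.58
tool_pos: [0.5197, -0.2381, 0.0696]
tool_rot: [-3.141, 0.345, 0.521]
contact_force: [0.8, -0.0, -2.3]
opening: 0.0373
time: 18.82
tool_pos: [0.5207, -0.2388, 0.0711]
tool_rot: [3.139, 0.344, 0.52]
contact_force: [0.7, -0.8, -2.5]
opening: 0.0372
t 18.82 pos [ 0.5207 -0.2388  0.0711] q [-0.41  0.72  1.38 -0.29  1.26  0.76] open 0.0372 F [ 0.7 -0.8 -2.5]
shift cm [ 0.38 -0.11  1.36] rotvec deg [ 0.15 -0.27  0.07]
```

View pics/sw8.png

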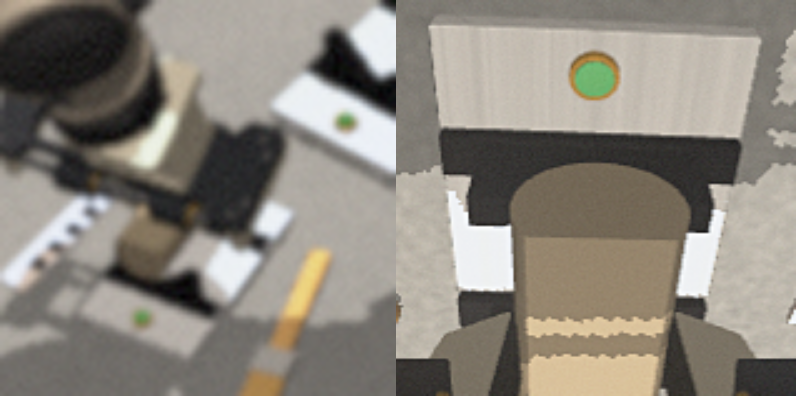

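```bash
python3 -m crank '[[0.12,-0.05,0.35,0,0,0,0.3],[0.25,-0.1,0.75,0,-0.2,0,0.3],[0.25,-0.1,0.8,0,-0.2,0,0.3]]'
python3 -m crank '[[0.03,0,0.1,0,0,0,0.3],[0.07,0,0.2,0,0,0,0.3],[0.07,0,0.2,0,0,0,0.3]]'
python3 -m crank '[[0.03,0,0.1,0,0,0,0.3],[0.03,0,0.1,0,0,0,0.3]]'
python3 -c "
from place import *
go(tcp(.0),Rp)"
```

```text
time: 19.3
tool_pos: [0.5191, -0.2377, 0.0612]
tool_rot: [-3.141, 0.349, 0.521]
contact_force: [-0.2, -1.1, -3.4]
opening: 0.0373
time: 19.68
tool_pos: [0.5193, -0.2379, 0.0596]
tool_rot: [3.141, 0.349, 0.521]
contact_force: [0.4, -0.0, -3.9]
opening: 0.0375
time: 19.92
tool_pos: [0.5192, -0.2379, 0.0585]
tool_rot: [3.141, 0.349, 0.521]
contact_force: [0.4, -0.1, -2.6]
opening: 0.0372
t 19.93 pos [ 0.5192 -0.2379  0.0585] q [-0.41  0.73  1.39 -0.29  1.24  0.77] open 0.0372 F [ 0.4 -0.1 -2.6]
shift cm [0.04 0.04 0.15] rotvec deg [ 0.07 -0.01  0.09]
```

```bash
for i in 1 2; do python3 -m crank '[[0.03,0,0.1,0,0,0,0.3],[0.03,0,0.1,0,0,0,0.3]]' | sed -n '2p;4p'; done
```

```text
tool_pos: [0.5192, -0.2379, 0.0575]
contact_force: [-0.3, 0.2, -1.5]
tool_pos: [0.5192, -0.2379, 0.0571]
contact_force: [-1.6, 2.8, 3.6]
```

```bash
python3 -m crank '[[0.03,0,0.07,0,0,0,0.3],[0.03,0,0.07,0,0,0,0.3]]'
python3 - <<'E'
from place import *
from cell import read_camera
go(tcp(.0),Rp)
W=read_camera("wrist")
w=cv2.resize(W["frame"][90:260,180:340,::-1],(640,680)[:2]);cv2.imwrite("pics/w9.png",cv2.resize(W["frame"][100:240,180:340,::-1],None,fx=4.2,fy=4.2,interpolation=cv2.INTER_CUBIC))
E
```

```text
time: 20.68
tool_pos: [0.5192, -0.2379, 0.057]
tool_rot: [3.14, 0.349, 0.52]
contact_force: [-2.4, 2.6, 7.5]
opening: 0.0378
t 20.68 pos [ 0.5192 -0.2379  0.057 ] q [-0.41  0.73  1.4  -0.29  1.24  0.77] open 0.0378 F [-2.4  2.6  7.5]
shift cm [-0.01  0.03  0.  ] rotvec deg [ 0.11 -0.    0.07]
```

View pics/w9.png

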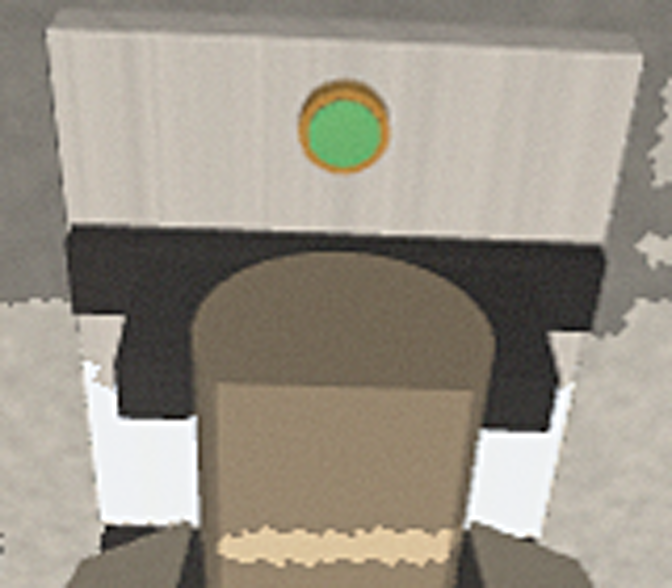

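```bash
python3 -m crank '[[0,0,-0.03,0,0,0,0.3],[0,0,-0.03,0,0,0,0.42]]' 5
python3 -m crank '[[0,0,0,0,0,0,0.46],[0,0,0,0,0,0,0.52],[0,0,0,0,0,0,0.56],[0,0,0,0,0,0,0.56]]'
python3 - <<'E'
from place import *
from cell import read_camera
W=read_camera("wrist")
cv2.imwrite("pics/w10.png",cv2.resize(W["frame"][100:240,180:340,::-1],None,fx=4.2,fy=4.2,interpolation=cv2.INTER_CUBIC))
E
```

```text
time: 20.98
tool_pos: [0.5194, -0.2379, 0.0565]
tool_rot: [3.14, 0.349, 0.52]
contact_force: [-0.4, 2.6, 6.1]
opening: 0.039
time: 21.48
tool_pos: [0.5193, -0.238, 0.0558]
tool_rot: [3.141, 0.349, 0.521]
contact_force: [0.0, -0.0, -0.1]
opening: 0.0513
```

View pics/w10.png

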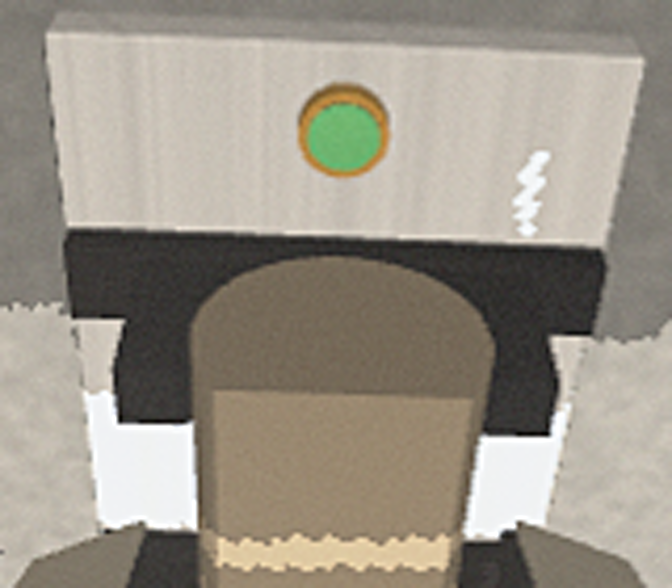

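```bash
python3 -m crank '[[0,0,-0.5,0,0,0,0.58],[0,0,-2,0,0,0,0.58],[0,0,-4.5,0,0,0,0.58],[0,0,-8,0,0,0,0.58],[0,0,-12,0,0,0,0.58]]'
python3 - <<'E'
from place import *
c=np.array([np.cos(.478),np.sin(.478),0]);z=np.array([0,0,-1.])
R=np.c_[c,np.cross(z,c),z]
# camera offset in tool x +85, tilt 18deg toward -x : look at seat: cam ray at depth .16+.. 
h=.19 # tcp height; cam height .35; flat z .067 -> depth .283; point on optical axis at x = .085-.283*.328
x=.085-.283*.328
go(SEAT*[1,1,0]+[0,0,h]-x*c,R)
E
```

```text
time: 22.15
tool_pos: [0.5553, -0.217, 0.1707]
tool_rot: [3.141, 0.348, 0.521]
contact_force: [-0.0, 0.5, 0.7]
opening: 0.0533
t 22.15 pos [ 0.5553 -0.217   0.1707] q [-0.36  0.67  1.18 -0.27  1.52  0.73] open 0.0533 F [-0.   0.5  0.7]
shift cm [-4.3   0.07 -0.49] rotvec deg [ 0.48 19.96  2.43]
```

```bash
python3 -m crank '[[-2,0,-0.6,0.2,7,0.8,0.58],[-4.5,0,-1.2,0.4,14,1.6,0.58],[-7,0.05,-1.5,0.5,20,2.4,0.58],[-7,0.05,-1.5,0.5,20,2.4,0.58]]'
python3 -m crank '[[0,0,0,0,0,0,0.58]]'
python3 - <<'E'
from place import *
from cell import read_camera
go(SEAT,Rp);print(robot.observe()["tool_rot"])
W=read_camera("wrist");S=read_camera("scene")
crop(W,190,90,330,220,5.5,"pics/w11.png");crop(S,150,100,270,190,6,"pics/s11.png")
E
```

```text
time: 22.65
tool_pos: [0.5013, -0.2497, 0.2097]
tool_rot: [3.139, -0.002, 0.475]
contact_force: [-0.0, 0.1, -0.9]
opening: 0.0534
time: 22.78
tool_pos: [0.5029, -0.248, 0.2075]
tool_rot: [3.141, -0.0, 0.478]
contact_force: [0.4, 0.1, -0.6]
opening: 0.0533
t 22.77 pos [ 0.5029 -0.248   0.2075] q [-0.59  0.42  1.45  0.    1.27  0.5 ] open 0.0533 F [ 0.4  0.1 -0.6]
shift cm [ 1.41 -0.11 15.25] rotvec deg [ -0.39 -20.01  -2.3 ]
[ 3.14138845e+00 -2.25554584e-04  4.78415459e-01]
```

View pics/w11.png

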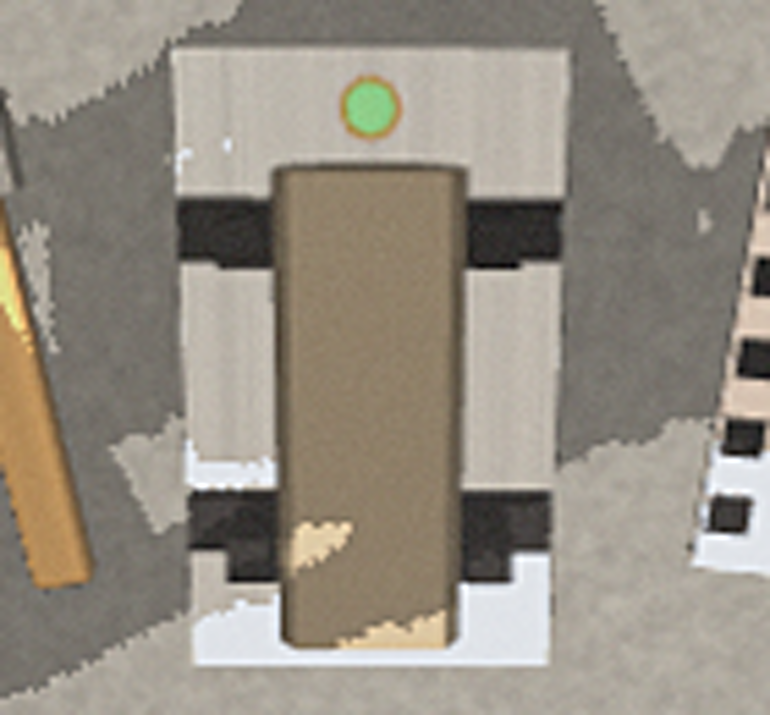

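View pics/s11.png

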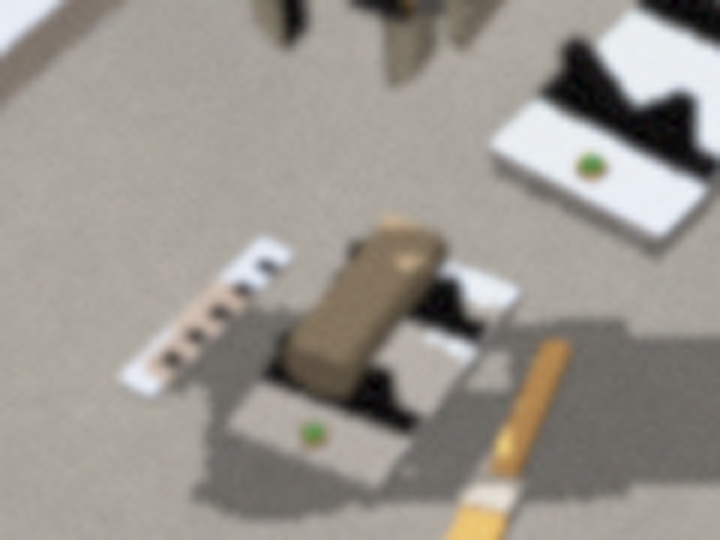

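The core lies in both rests in the wrist crop, spanning (275–465, 165–648) with the flat up. I'll measure its centring, yaw and roll.

Run:
```python
from place import *
from cell import read_camera
c=np.array([np.cos(.478),np.sin(.478)]);d=np.array([-c[1],c[0]])
G=0
for _ in range(3):
    W=read_camera("wrist");G=G+cv2.cvtColor(W["frame"],cv2.COLOR_RGB2GRAY).astype(float)/3
g=G
f=lambda x,y:(190+(x+.5)/5.5-.5,90+(y+.5)/5.5-.5)
X=ray(W,[f(370,170),f(370,648)],.067);s=((X[:,:2]-SEAT[:2])@np.c_[c,d]*1e3);print("ends rel seat",s.round(1),"len",(s[0]-s[1]).round(1),"mid",s.mean(0).round(1))
def cross(row,us,th):
    for u in us:
        a,b=row[u],row[u+1]
        if (a-th)*(b-th)<=0 and a!=b: return u+(th-a)/(b-a)
vs=np.arange(141,172)
L=[];R=[]
for v in vs:
    L.append(cross(g[v],range(232,248),120));R.append(cross(g[v],range(282,265,-1),120))
L=np.array(L,float);R=np.array(R,float)
pl=np.polyfit(vs,L,1);pr=np.polyfit(vs,R,1);print(pl,pr,np.std(L-np.polyval(pl,vs)),np.std(R-np.polyval(pr,vs)))
k=np.arange(-1.5,8,.5)
prof=lambda s:np.mean([np.interp(np.polyval(pl if s>0 else pr,v)+s*k,np.arange(512),g[v]) for v in vs],0)
for kk,a,b in zip(k,prof(1),prof(-1)): print(kk,a.round(1),b.round(1))
# axis: silhouettes rays at z~.055
for v in (141,171):
    Y=ray(W,[(np.polyval(pl,v),v),(np.polyval(pr,v),v)],.055);print(v,((Y[:,:2]-SEAT[:2])@np.c_[c,d]*1e3).round(2).tolist())
```

```text
ends rel seat [[ 52.5   2. ]
 [-47.    2. ]] len [99.5  0.1] mid [2.7 2. ]
[2.37039121e-02 2.36487025e+02] [-2.00872209e-02  2.77527510e+02] 0.06872479558168376 0.04353763582302022
-1.5 186.4 185.3
-1.0 175.7 170.0
-0.5 152.1 147.5
0.0 119.7 120.0
0.5 90.4 97.8
1.0 81.2 90.9
1.5 90.1 91.4
2.0 100.0 101.0
2.5 110.2 111.8
3.0 120.3 121.1
3.5 128.5 127.8
4.0 132.1 130.0
4.5 131.1 130.8
5.0 130.4 130.1
5.5 130.3 129.7
6.0 130.3 129.7
6.5 130.2 129.7
7.0 130.1 129.8
7.5 130.1 129.9
141 [[29.01, 21.39], [29.1, -18.13]]
171 [[-5.99, 21.19], [-5.89, -18.13]]
```

Roll margins match to about 0.1 px and the yaw error is about 3 mrad. The core's middle is 2.7 mm off along the V's. I'll retreat and compare the other things with the first picture.

```bash
python3 -m crank '[[0,0,-3,0,0,0,0.58],[0,0,-7,0,0,0,0.58],[0,0,-8,0,0,0,0.58],[0,0,-8,0,0,0,0.58]]'
python3 - <<'E'
from cell import read_camera
from h import *
S=read_camera("scene");a=cv2.imread("pics/scene0.png");b=S["frame"][:,:,::-1].copy();cv2.imwrite("pics/s12.png",b)
cv2.imwrite("pics/cmp.png",np.hstack([cv2.resize(x[90:330,140:380],(398,398),interpolation=cv2.INTER_CUBIC) for x in (a,b)]))
E
```

```text
time: 23.52
tool_pos: [0.5027, -0.2478, 0.2865]
tool_rot: [-3.141, -0.0, 0.479]
contact_force: [-0.9, 0.2, -1.5]
opening: 0.0529
```

View pics/cmp.png

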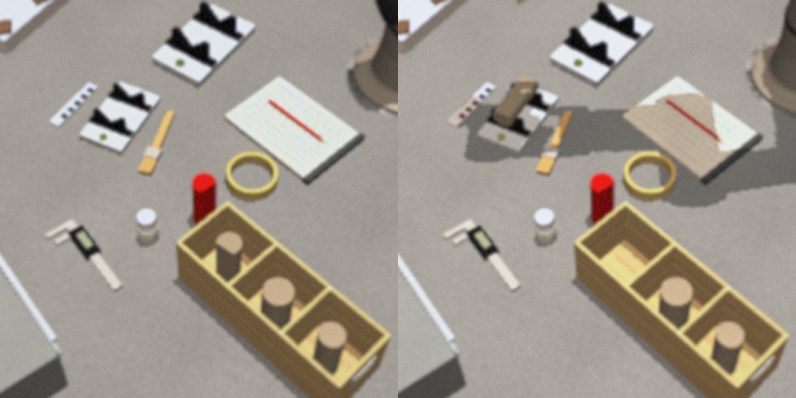

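Before (left) and after (right): the core lies in the small cradle at (515,100), and every other object is where it was. I'll hand in.

```bash
python3 -c "
from cell import robot
print(robot.hand_in())"
```

```text
the job is handed in; nothing more can be done
None
```

The sawn core is lying in the two V-rests of the smaller cradle, flat up, and the job is handed in; no verdict was reported. I gripped it in the box square on the flat (the jaws read 31.5 mm) and lifted it clear. I then stood it on bare table, regripped it from the flat side at 70° from straight down, laid it in the rests and released.

**Last checks, from the wrist camera after release:**
- **Centring:** the core's middle is 2.7 mm off along the V's and about 2 mm to the side (limit 10 mm). The sideways figure is within the camera calibration error.
- **Direction:** the axis is within about 3 mrad of my measured cradle direction (limit 60 mrad).
- **Flat:** the margins on either side of the flat match to about 0.1 px, so the face is level to well under a degree (limit 5°).
- **Other things:** the before and after scene pictures show nothing else moved, by eye.
- **Time:** about 23.5 s of the 58 s allowed.

**What disagreed:** the second grip read 37–38 mm where 40 mm was expected on the round. The core also sat about 2.5° askew in the jaws, which I measured and corrected before placing it. I did not measure the core's height or end-to-end level after release; contact came at the expected seat height.

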